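Stack brass panels in the drilling jig and clamp them crosswise

TASK

Pile all the brass panels squarely, one on another, in the middle of the wooden board of the drilling jig, then carry the clamp plate over by its handle, lower it over the four studs until you feel it touch the pile, and let go gently: do not drop or press it. Then tighten the four cross knobs by hand, crosswise, each knob followed by the one diagonally opposite: first go round all four giving each only about a quarter turn clockwise, and only then go round crosswise again, turning each until it stops. Leave the tumbler, the brass cup and the amber jar where they are.

Things in the scene. Friction and masses are not known exactly. Their poses are not given: they have to be found in the camera images.
- jig: drilling jig fixed to the bench: dark steel base 176 x 194 x 18 mm (x, y, z), on its middle a flat plywood board 114 x 170 x 12 mm, top 30 mm above the bench. Four upright threaded studs of 10 mm diameter with rounded ends stand at x = +-66, y = +-75 mm and reach 100 mm above the bench. Origin: centre of the base's underside, on the bench. The jig's place and yaw vary
- bed (a point): centre of the top of the jig's plywood board, 30 mm above the bench; same axes as the jig. Panels are piled centred here, their long sides along x, leaving 7 mm of board at each end and 55 mm at each long side
- plate: aluminium clamp plate 176 x 194 x 8 mm (x, y, z), about 0.8 kg with its knobs, lying on the bench. Origin: centre of its underside. Square 16 mm holes at x = +-66, y = +-75 mm pass over the studs (3 mm play each way), either way round. Over each hole is a captive quick-acting cross knob: it travels with the plate, slides freely down the stud and grips the thread when turned
- handle (a point): middle of the clamp plate's handle, 39 mm above the plate's underside, over its centre, same axes. A wooden bar on two posts, along x, 76 mm long, 16 mm wide, 18 mm tall, its underside 22 mm clear of the plate between the posts. Steel drill bushings around it stand 3 mm proud of the plate. On the pile, the plate's underside is 12 to 24 mm (2 to 4 panels) above the jig's board
- panel1: plain brass panel, 100 x 60 x 6 mm (x, y, z), about 0.3 kg, with small punch marks; lies flat on the bench at the start. Origin: centre of its underside. All panels are alike; two to four are there
- panel2: plain brass panel, 100 x 60 x 6 mm (x, y, z), about 0.3 kg, with small punch marks; lies flat on the bench at the start. Origin: centre of its underside. All panels are alike; two to four are there
- panel3: plain brass panel, 100 x 60 x 6 mm (x, y, z), about 0.3 kg, with small punch marks; lies flat on the bench at the start. Origin: centre of its underside. All panels are alike; two to four are there
- panel4: plain brass panel, 100 x 60 x 6 mm (x, y, z), about 0.3 kg, with small punch marks; lies flat on the bench at the start. Origin: centre of its underside. All panels are alike; two to four are there
- knob_a (a joint): black four-armed cross knob over one corner hole of the clamp plate (corner x = -66, y = +75 mm; diagonally opposite knob_c). Its value is how far it has been turned clockwise seen from above, rad: 0 fully slack, 2.9 at its hard stop (tight); it starts between 0 and 0.35, stays where it is left and needs 0.12 N m to turn.
- knob_b (a joint): black four-armed cross knob over one corner hole of the clamp plate (corner x = +66, y = +75 mm; diagonally opposite knob_d). Its value is how far it has been turned clockwise seen from above, rad: 0 fully slack, 2.9 at its hard stop (tight); it starts between 0 and 0.35, stays where it is left and needs 0.12 N m to turn.
- knob_c (a joint): black four-armed cross knob over one corner hole of the clamp plate (corner x = +66, y = -75 mm; diagonally opposite knob_a). Its value is how far it has been turned clockwise seen from above, rad: 0 fully slack, 2.9 at its hard stop (tight); it starts between 0 and 0.35, stays where it is left and needs 0.12 N m to turn.
- knob_d (a joint): black four-armed cross knob over one corner hole of the clamp plate (corner x = -66, y = -75 mm; diagonally opposite knob_b). Its value is how far it has been turned clockwise seen from above, rad: 0 fully slack, 2.9 at its hard stop (tight); it starts between 0 and 0.35, stays where it is left and needs 0.12 N m to turn.
- grip_a (a point): centre of the four arms of knob_a, on its axis, 24 mm above the plate's top. The arms form a cross 42 mm from tip to tip, each 16 mm wide and 20 mm tall (14 to 34 mm above the plate's top), along this frame's x and y axes, which turn with the knob; a bright dot marks the arm along -x. The stud's end may stand up to 14 mm above the knob's top
- grip_b (a point): centre of the four arms of knob_b, on its axis, 24 mm above the plate's top. The arms form a cross 42 mm from tip to tip, each 16 mm wide and 20 mm tall (14 to 34 mm above the plate's top), along this frame's x and y axes, which turn with the knob; a bright dot marks the arm along -x. The stud's end may stand up to 14 mm above the knob's top
- grip_c (a point): centre of the four arms of knob_c, on its axis, 24 mm above the plate's top. The arms form a cross 42 mm from tip to tip, each 16 mm wide and 20 mm tall (14 to 34 mm above the plate's top), along this frame's x and y axes, which turn with the knob; a bright dot marks the arm along -x. The stud's end may stand up to 14 mm above the knob's top
- grip_d (a point): centre of the four arms of knob_d, on its axis, 24 mm above the plate's top. The arms form a cross 42 mm from tip to tip, each 16 mm wide and 20 mm tall (14 to 34 mm above the plate's top), along this frame's x and y axes, which turn with the knob; a bright dot marks the arm along -x. The stud's end may stand up to 14 mm above the knob's top
- tumbler: glass tumbler, 68 mm wide, 95 mm tall, a bystander. Origin: centre of its underside
- candle_cup: small brass candle cup, 76 mm wide, 42 mm tall, a bystander. Origin: centre of its underside
- flux_jar: small amber glass jar with a steel lid, 52 mm wide, 55 mm tall, a bystander. Origin: centre of its underside
Mind the look-alikes: they are no part of the job. What is shaped like the panel3 but blue is not meant. Leave any turquoise look-alike of the panel2 alone.

How it is judged:
By the outcome, as a careful person would: the job done as asked, in the order asked, and still so for the second after the job is handed in, with the robot touching nothing.
Of panel1, panel2, panel3, panel4 only 2 to 4 are there at a start; the rules pass over those that are not, and their reading is None.
At some moment in a run one of panel1, panel2, panel3, panel4 may be knocked a few centimetres aside while the robot is not near it.
It also fails if it takes over 210 s, if anything falls off the work surface, if the arm or the gripper's body presses on something with over 40 N, if the wrist force passes 120 N, or if a joint passes its speed limit or range.

ROBOT

A 6-joint arm with a two-finger parallel gripper is mounted at the origin on the work surface. World frame = base frame: x ahead of the robot, y to its left, z up, the work surface at z = 0. Lengths are in m, angles in rad, forces in N, time in s.
With the tool pointing down it reaches from about 0.375 to 0.9 m from the base axis. Payload 3.1 kg.
Tool frame: the origin (TCP) lies midway between the tips of the shut fingers; the grasp point (between the pads) lies 19 mm behind it (arm.hold_point_z is the distance from the TCP to the grasp point, in m); z points along the fingers, y is the line along which they close (so a half turn about z gives the same grasp; the last joint's range is limited). The gripper opens to 87 mm and grips with 3 to 60 N. Pads are 19 mm wide; open, the fingers measure 117 mm over their backs; the gripper's body (75 mm by 190 mm) begins 51 mm behind the grasp point.
Start: joints at [-1.359, 0.527, 1.433, -0, 1.181, -0.178], TCP at [0.238, -0.578, 0.223] pointing down, gripper open.
Joint ranges: [-3.08, 3.08], [-0.75, 2.2], [0.22, 2.44], [-1.43, 4.57], [0, 2.65], [-2.85, 2.85]. Speed limits (rad/s): [2.79, 2.79, 3.14, 3.14, 3.14, 3.14].

INTERFACE

Orientations are given as a 3x3 rotation matrix whose columns are the frame's x, y, z axes.
In Python, from bench import arm, vision gives the robot as it stands.
- The arm moves only by the shell command python3 -m inch 'ROWS' [OPENING]. ROWS is text: rows parted by semicolons, each of 4 numbers parted by spaces: the shift along the tool's x, y, z in mm, then the turn about the tool's z in degrees. A call has exactly 10 rows; each row shifts and turns the commanded pose from where the row before left it, along the tool's axes as they then stand; what a row does not reach is not made up. A row lasts 1/8 s, in which the tool goes at most 62.5 mm and 10.7 degrees, less where a joint would pass 70% of its speed; a pose out of reach is approached as far as the arm can. A call is refused whole if a number of a shift passes 62.5 or a number of a turn 10.7, either way. A call with a gripper value outside its range is refused whole. OPENING is the finger opening in mm, from 0 to 87, set as the call begins (- or left out, the last holds). The fingers move at their own pace and stop on an object; the grip force is fixed at half the most. Time passes only in rows, so rows that do not move let the fingers close, or fill a call up. It gives the time, the measured TCP pose, the force, the opening and the grip force at its end, in the units of the state.
- arm.get_state(): the state, without advancing time (a new reading comes with each control period).
- vision.camera(name): name is "scene" or "top"; returns a dict with "img" (384x512x3 uint8, red, green, blue), "fov_y" (degrees; the focal length in pixels is half the picture's height over the tangent of half this angle, whatever the lens; pixels are square), "cx", "cy" (the principal point, pixels), "view" (4x4, takes a point from world to camera coordinates). Camera axes: x right, y down, z forward; pixel columns grow to the right and rows downward; lengths in m; the calibration is good to about 2 mm. A picture is of the moment at which its call begins. There is no depth.
- arm.job_done(): hands the job in; it is judged then, once.
Trained networks look in a picture, given as the dict that the camera call returned (one of the last four; its "shot" number tells which), for a name from the list of things; names that differ only in an ending like _2 or _b are one class to them, and where a whole thing is asked for, a point or a joint stands for the part that bears it (a point fixed in the world has none). Each returns a list of dicts, best first, with "conf" (0 to 1); they miss things now and then, are a little off and sometimes report something else, mostly with a low value. They report only what shows in the picture. A call takes as long as a camera call. They do not tell look-alikes from the thing itself.
- vision.search_frame(target, picture): "xy" ([column, row] in pixels, amid what is visible of it).
- vision.regions_of(target, picture): "region" (384x512 bool, what is visible of it) and "xy" ([column, row] in pixels, amid what is visible of it).
The state is a dict: "t": time; "q": joint angles; "qvel": joint speeds; "tau": joint torques, N m; "position": TCP position; "orientation": TCP orientation; "ft_force": force on the tool from outside, world axes, zero at the start; "ft_torque": the same for the moment, N m; "gripper_width": finger opening in m; "gripper_force": force on a finger pad.
Only numpy, scipy, OpenCV 4.12 (cv2) and the standard library are available. Lean on these libraries where they do the work, as an engineer would, in place of code of your own. Each camera call takes 0.05 s, during which the arm holds its last target. There are 200 camera calls.

## Working session

There is one attempt and no reset: what is moved stays moved. The work goes in short steps, Python scripts to look and compute and a shell command to move; the robot and the scene stay as the last step left them, time stands still between calls to the robot, and variables do not carry over. Pictures are saved under pics/ and viewed, at most 14 in all, crops included, and the job is handed in when it is done.

```bash
ls -la; mkdir -p pics; python3 - <<'E'
from bench import arm, vision
import cv2
s=arm.get_state(); print(s['t'],s['position'],s['orientation'],s['gripper_width'])
for n in ('scene','top'):
    c=vision.camera(n); print(n,c['fov_y'],c['cx'],c['cy'],c['view'].tolist(),c['shot'])
    cv2.imwrite(f'pics/{n}0.png',c['img'][:,:,::-1])
    if n=='top':
        for t in ('panel1','plate','jig','knob_a','handle','tumbler','candle_cup','flux_jar'):
            print(t,[(round(d['conf'],2),[round(float(v)) for v in d['xy']]) for d in vision.search_frame(t,c)])
E
```

```text
total 12
drwxr-xr-x  3 agent agent 4096 Dec  2 14:44 .
drwxr-xr-x 23 root  root  4096 Dec  2 14:44 ..
drwxr-xr-x  2 agent agent 4096 Dec  2 14:44 pics
0.0 [ 0.23796478 -0.5771196   0.22157655] [[ 9.24592140e-01  3.80958217e-01 -4.60116815e-04]
 [ 3.80958300e-01 -9.24589768e-01  2.12940833e-03]
 [ 3.85796304e-04 -2.14411953e-03 -9.99997627e-01]] 0.08732584342545409
scene 42.337520689503435 256.749856741018 193.74499800640706 [[-0.7912971426629831, 0.6112259575407292, 0.01586382179102271, 0.3819277177808195], [0.48866716713216374, 0.647800105821801, -0.5844308536211014, -0.2607131861715609], [-0.3674958935558662, -0.4547063356999571, -0.8112884299026416, 1.621747983378372], [0.0, 0.0, 0.0, 1.0]] 1
top 50.00735605922766 266.22759970746165 190.24490710065862 [[-0.014746149194869702, -0.9998911819685997, -0.00041869482831406003, 0.05561410791563181], [-0.9985696487082854, 0.01474817949541308, -0.05139209939458383, 0.5341922153659793], [0.05139268199397997, -0.0003397396174845558, -0.9986784651800888, 1.0789254906675836], [0.0, 0.0, 0.0, 1.0]] 2
panel1 [(0.97, [408, 220]), (0.88, [342, 222]), (0.82, [399, 156]), (0.81, [348, 165]), (0.77, [307, 264])]
plate [(0.98, [162, 212])]
jig [(0.86, [265, 186])]
knob_a [(0.6, [131, 186]), (0.56, [190, 233]), (0.46, [131, 238])]
handle [(0.9, [163, 208])]
tumbler [(0.69, [364, 112]), (0.69, [187, 179])]
candle_cup [(0.69, [196, 124])]
flux_jar [(0.84, [165, 140])]
```

View pics/top0.png

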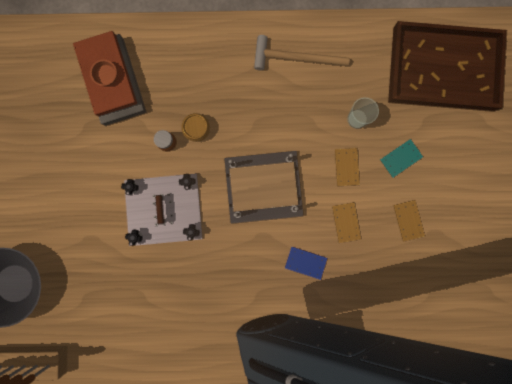

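View pics/scene0.png

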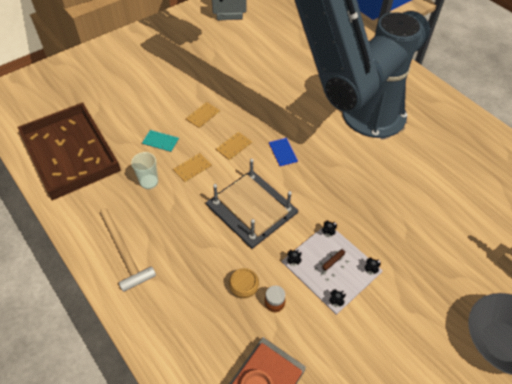

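The top view shows three brass panels, at (347,167), (346,222) and (409,220). The turquoise look-alike is at (402,158) and the blue one at (306,263). The jig is at (265,186) and the plate at (162,210). Next I fit the poses.

```bash
cat > h.py <<'E'
import numpy as np, cv2
from scipy.optimize import minimize
from bench import arm, vision
def cam(n): return vision.camera(n)
def proj(c,P):
    P=np.atleast_2d(P); q=P@c['view'][:3,:3].T+c['view'][:3,3]
    f=192/np.tan(np.radians(c['fov_y']/2))
    return q[:,:2]/q[:,2:]*f+[c['cx'],c['cy']]
def unproj(c,uv,z):
    f=192/np.tan(np.radians(c['fov_y']/2)); R=c['view'][:3,:3]; t=c['view'][:3,3]
    o=-R.T@t; d=R.T@np.array([(uv[0]-c['cx'])/f,(uv[1]-c['cy'])/f,1]); return (o+d*(z-o[2])/d[2])[:2]
def box(x0,x1,y0,y1,z0,z1): return np.array([[x,y,z] for x in (x0,x1) for y in (y0,y1) for z in (z0,z1)])/1000
PANEL=[box(-50,50,-30,30,0,6)]
JIG=[box(-88,88,-97,97,0,18)]+[box(a-5,a+5,b-5,b+5,18,99) for a in (-66,66) for b in (-75,75)]
PLATE=[box(-88,88,-97,97,0,8)]+[box(a-16,a+16,b-16,b+16,8,42) for a in (-66,66) for b in (-75,75)]
def render(c,boxes,p,z,S=4):
    m=np.zeros((384*S,512*S),np.uint8); r=np.array([[np.cos(p[2]),-np.sin(p[2]),0],[np.sin(p[2]),np.cos(p[2]),0],[0,0,1]])
    for b in boxes:
        u=proj(c,b@r.T+[p[0],p[1],z]); h=cv2.convexHull(np.round(((u+.5)*S-.5)*16).astype(np.int32))
        cv2.fillConvexPoly(m,h,255,shift=4)
    return cv2.resize(m,(512,384),interpolation=cv2.INTER_AREA)/255.
def fit(obs,boxes,p0,z=0.):
    f=lambda d:sum(np.abs(render(c,boxes,[p0[0]+d[0]/100,p0[1]+d[1]/100,p0[2]+d[2]/10],z)-m).sum()/m.sum() for c,m in obs)
    best=min((minimize(f,[0,0,0],method='Nelder-Mead',options=dict(initial_simplex=s*np.array([[-1,-1,-1],[1,0,0],[0,1,0],[0,0,1.]]))) for s in (.5,1)),key=lambda r:r.fun)
    d=best.x; return np.array([p0[0]+d[0]/100,p0[1]+d[1]/100,p0[2]+d[2]/10]),best.fun/len(obs)
def hull(m): 
    cs=max(cv2.findContours(m.astype(np.uint8),0,2)[0],key=cv2.contourArea); o=np.zeros(m.shape,np.uint8); cv2.drawContours(o,[cs],-1,1,-1); return o.astype(float)
def go(x,y,z,yaw):
    """tool-axis shift to put TCP at x,y,z with tool x-axis yaw (mod pi)"""
    s=arm.get_state(); R=s['orientation']; a=np.arctan2(R[1,0],R[0,0]); 
    d=R.T@(np.array([x,y,z])-s['position']); t=-(yaw-a); t=(t+np.pi/2)%np.pi-np.pi/2
    print('t %.1f'%s['t'],'pos',s['position'].round(4),'shift mm',(d*1000).round(1),'turn deg %.1f'%np.degrees(t),'q6 %.2f'%s['q'][5],'F',s['ft_force'].round(1),'w %.1f'%(s['gripper_width']*1e3))
E
python3 - <<'E'
from h import *
T=cam('top'); S=cam('scene')
for n,b in (('panel1',PANEL),('plate',PLATE),('jig',JIG)):
    A=vision.regions_of(n,T); B=vision.regions_of(n,S)
    for d in A[:5]:
        if d['conf']<.4: continue
        m=hull(d['region']); w=unproj(T,d['xy'],0.01)
        ys,xs=np.nonzero(m); r=cv2.minAreaRect(np.argwhere(m>0)[:,::-1].astype(np.float32))
        box_=cv2.boxPoints(r); e=[unproj(T,box_[i],0.01) for i in range(3)]
        v=[e[1]-e[0],e[2]-e[1]]; v=max(v,key=np.linalg.norm) if n=='panel1' else v[0]
        yaw=np.arctan2(v[1],v[0]); yaw=(yaw+np.pi/2)%np.pi-np.pi/2
        if n!='panel1': yaw=(yaw+np.pi/4)%(np.pi/2)-np.pi/4
        col=T['img'][d['region']].mean(0).round()
        ob=[(T,m)]; p,f=fit(ob,b,[w[0],w[1],yaw]); msg=''
        # matching scene region
        u=proj(S,[p[0],p[1],.005])[0]; mm=[e for e in B if e['conf']>.3 and np.hypot(*(np.array(e['xy'])-u))<12]
        if mm: ps,fs=fit([(S,hull(mm[0]['region']))],b,p); msg=f'scene {ps.round(4)} {fs:.2f}'
        print(n,round(d['conf'],2),np.round(d['xy']),col,'top',p.round(4),'%.2f'%f,msg)
E
```

```text
panel1 0.97 [408. 220.] [131.  93.  46.] top [ 0.4484 -0.3326  0.2368] 0.06 scene [ 0.4487 -0.3318  0.2323] 0.07
panel1 0.91 [306. 266.] [ 53.  62. 106.] top [ 0.3399 -0.0552  1.245 ] 0.10 scene [ 0.3414 -0.052   1.2358] 0.08
panel1 0.81 [351. 168.] [134.  96.  48.] top [ 0.5953 -0.17    0.1023] 0.07 scene [ 0.5963 -0.1699  0.0759] 0.06
panel1 0.78 [400. 158.] [ 51. 100.  89.] top [ 0.6165 -0.3174 -0.9688] 0.07 scene [ 0.6163 -0.3169 -1.0031] 0.07
panel1 0.76 [343. 223.] [135.  97.  48.] top [ 0.4467 -0.1648  0.1398] 0.04 scene [ 0.447  -0.1631  0.1723] 0.08
plate 0.68 [162. 211.] [122. 107. 102.] top [0.4883 0.3243 0.0792] 0.03 scene [0.4897 0.3261 0.0708] 0.03
plate 0.68 [407. 222.] [131.  93.  46.] top [ 0.4775 -0.2893  0.2213] 4.70 
jig 0.76 [264. 186.] [114.  90.  66.] top [0.5445 0.0548 0.0874] 0.02 scene [0.5453 0.0551 0.0829] 0.06
```

```bash
python3 - <<'E'
from h import *
T=cam('top'); im=cv2.resize(T['img'][130:290,220:440,::-1],None,fx=3.6,fy=3.6,interpolation=cv2.INTER_CUBIC)
for p,b in (([.4485,-.3322,.235],[PANEL[0]]),([.5958,-.17,.089],PANEL),([.4468,-.164,.156],PANEL),([.545,.055,.085],JIG)):
    r=np.array([[np.cos(p[2]),-np.sin(p[2]),0],[np.sin(p[2]),np.cos(p[2]),0],[0,0,1]])
    for q in b:
        u=(proj(T,q@r.T+[p[0],p[1],0])-[220,130]+.5)*3.6
        cv2.polylines(im,[cv2.convexHull(u.astype(np.int32))],True,(0,255,0),1)
cv2.imwrite('pics/crop1.png',im)
go(.5958,-.17,.15,.089); go(.4468,-.164,.15,.156); go(.4485,-.3322,.15,.235)
E
```

```text
t 0.9 pos [ 0.2381 -0.5778  0.2226] shift mm [ 486.1 -240.8   72.6] turn deg 17.3 q6 -0.18 F [ 0.5  0.  -0.2] w 87.1
t 0.9 pos [ 0.2381 -0.5778  0.2226] shift mm [ 350.6 -303.1   72.6] turn deg 13.5 q6 -0.18 F [ 0.5  0.  -0.2] w 87.1
t 0.9 pos [ 0.2381 -0.5778  0.2226] shift mm [ 288.1 -147.    72.6] turn deg 8.9 q6 -0.18 F [ 0.5  0.  -0.2] w 87.1
```

View pics/crop1.png

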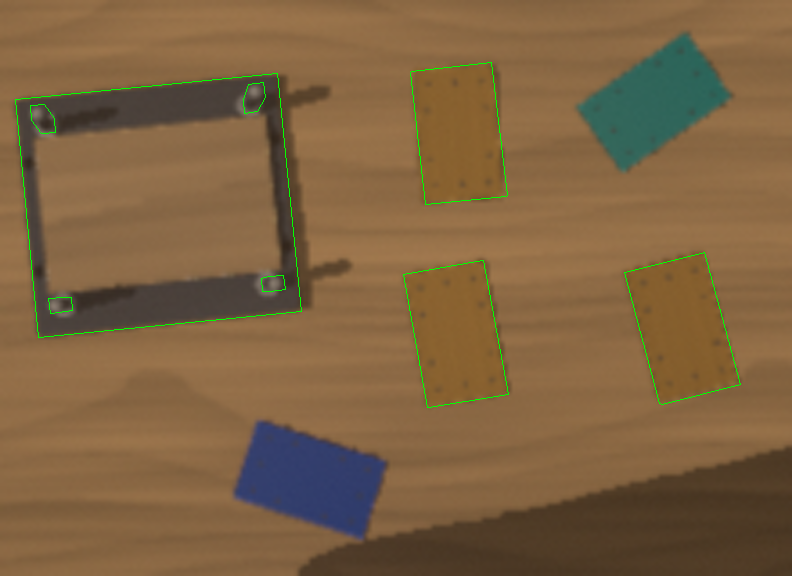

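The crop confirms the plain brass panels at crop (459,133), (456,334) and (682,329). The blue and turquoise ones are clearly the look-alikes. The jig fit also lines up. I start with the outer panel.

```bash
python3 -m inch '36 -18.4 8;36 -18.4 8;36 -18.4 8;36 -18.4 8;36 -18.4 8;36 -18.4 8;36 -18.4 8;36 -18.4 8;0 0 0 8.9;0 0 0' 87; python3 -c "
from h import *
go(.4485,-.3322,.003,.235)"
```

```text
t 0.9 pos [ 0.2381 -0.5778  0.2226] shift mm [ 288.1 -147.   219.6] turn deg 8.9 q6 -0.18 F [ 0.5  0.  -0.2] w 87.1$[0]: bad value
```

Every row needs four numbers.

```bash
python3 -m inch '36 -18.4 8 0;36 -18.4 8 0;36 -18.4 8 0;36 -18.4 8 0;36 -18.4 8 0;36 -18.4 8 0;36 -18.4 8 0;36 -18.4 8 0;0 0 0 8.9;0 0 0 0' 87; python3 -c "
from h import *
go(.4485,-.3322,.003,.235)"
```

```text
t: 2.2
position: [0.4487, -0.3317, 0.1586]
orientation: [[0.972, 0.236, 0.0], [0.236, -0.972, -0.0], [0.0, 0.0, -1.0]]
ft_force: [0.6, 0.0, 0.1]
gripper_width: 0.0872
gripper_force: 0.0
t 2.2 pos [ 0.4487 -0.3317  0.1586] shift mm [ -0.4   0.4 155.6] turn deg 0.2 q6 0.50 F [0.6 0.  0.1] w 87.2
```

```bash
python3 -m inch '-0.4 0.4 30 0;0 0 30 0;0 0 30 0;0 0 25 0;0 0 20 0;0 0 12 0;0 0 5 0;0 0 2.5 0;0 0 0 0;0 0 0 0' 87; python3 -m inch '0 0 0 0;0 0 0 0;0 0 0 0;0 0 0 0;0 0 0 0;0 0 0 0;0 0 -10 0;0 0 -30 0;0 0 -30 0;0 0 -30 0' 40; python3 -c "
from h import *
go(.545,.055,.12,.085)"
```

```text
t: 3.45
position: [0.4483, -0.3328, 0.0046]
orientation: [[0.972, 0.234, 0.001], [0.234, -0.972, -0.001], [0.001, 0.001, -1.0]]
ft_force: [0.0, -0.9, -0.1]
gripper_width: 0.0871
gripper_force: 0.0
t: 4.7
position: [0.4478, -0.3325, 0.1051]
orientation: [[0.972, 0.233, -0.0], [0.233, -0.972, -0.0], [-0.0, 0.0, -1.0]]
ft_force: [-0.5, -0.5, -2.8]
gripper_width: 0.0585
gripper_force: 30.0
t 4.7 pos [ 0.4478 -0.3325  0.1051] shift mm [ 184.9 -354.1  -15. ] turn deg 8.6 q6 0.50 F [-0.5 -0.5 -2.8] w 58.5
```

```bash
python3 -m inch '0 0 -25 0;0 -40 -5 0;26.4 -45 0 0;26.4 -45 0 0;26.4 -45 0 0;26.4 -45 0 0;26.4 -45 0 0;26.4 -45 0 0;26.4 -44 0 0;0 0 0 8.6' -; python3 -c "
from h import *
go(.545,.055,.037,.085)"
```

```text
t: 5.95
position: [0.5459, 0.0584, 0.1344]
orientation: [[0.996, 0.086, 0.002], [0.086, -0.996, 0.001], [0.002, -0.0, -1.0]]
ft_force: [-0.5, -1.0, -3.4]
gripper_width: 0.0582
gripper_force: 30.0
t 6.0 pos [0.5459 0.0584 0.1344] shift mm [-1.3  3.3 97.4] turn deg 0.1 q6 1.39 F [-0.5 -1.  -3.4] w 58.2
```

```bash
python3 -m inch '-1.3 3.3 25 0;0 0 25 0;0 0 20 0;0 0 14 0;0 0 8 0;0 0 3 0;0 0 1 0;0 0 1 0;0 0 1 0;0 0 0 0' -; python3 -c "
from h import *
go(.545,.055,.0346,.085)"
```

```text
t: 7.2
position: [0.5442, 0.0514, 0.0362]
orientation: [[0.996, 0.085, 0.0], [0.085, -0.996, -0.0], [0.0, 0.0, -1.0]]
ft_force: [0.1, 0.8, -3.6]
gripper_width: 0.0583
gripper_force: 30.0
t 7.2 pos [0.5442 0.0514 0.0362] shift mm [ 1.1 -3.5  1.6] turn deg 0.0 q6 1.38 F [ 0.1  0.8 -3.6] w 58.3
```

```bash
python3 -m inch '1.1 -3.5 0 0;0 0 0 0;0 0 0.8 0;0 0 0.5 0;0 0 0.3 0;0 0 0 0;0 0 0 0;0 0 0 0;0 0 0 0;0 0 0 0' -;  python3 -c "
from h import *
go(.545,.055,.0346,.085)"
```

```text
t: 8.45
position: [0.5449, 0.055, 0.0345]
orientation: [[0.996, 0.085, -0.0], [0.085, -0.996, 0.0], [-0.0, -0.0, -1.0]]
ft_force: [-0.3, 1.4, -1.6]
gripper_width: 0.0586
gripper_force: 30.0
t 8.4 pos [0.5449 0.055  0.0345] shift mm [ 0.1  0.  -0.1] turn deg 0.0 q6 1.38 F [-0.3  1.4 -1.6] w 58.6
```

```bash
python3 -m inch '0 0 0 0;0 0 0 0;0 0 0 0;0 0 0 0;0 0 -10 0;0 0 -30 0;0 0 -30 0;0 0 -30 0;0 30 0 0;0 0 0 0' 80;  python3 -c "
from h import *
go(.5958,-.17,.13,.089);go(.4468,-.164,.13,.156)"
```

```text
t: 9.7
position: [0.5483, 0.0238, 0.1357]
orientation: [[0.997, 0.083, 0.002], [0.083, -0.997, -0.001], [0.002, 0.001, -1.0]]
ft_force: [-0.3, -0.0, -0.5]
gripper_width: 0.0802
gripper_force: 0.0
t 9.7 pos [0.5483 0.0238 0.1357] shift mm [ 31.2 197.1   5.9] turn deg -0.3 q6 1.33 F [-0.3 -0.  -0.5] w 80.2
t 9.7 pos [0.5483 0.0238 0.1357] shift mm [-116.8  178.7    5.6] turn deg -4.2 q6 1.33 F [-0.3 -0.  -0.5] w 80.2
```

```bash
python3 -m inch '4 28 0 0;4 28 0 0;4 28 0 0;4 28 0 0;4 28 0 0;4 28 0 0;4 28 0 0;3 0 6 0;0 0 0 0;0 0 0 0' 87;  cat > chk.py <<'E'
from h import *
import sys
# panels: all brass, fit in both cams
T=cam('top'); S=cam('scene')
for c,n in ((T,'top'),(S,'scene')):
    for d in vision.regions_of('panel1',c):
        m=hull(d['region']); r,g,b=c['img'][d['region']].mean(0)
        if d['conf']<.25 or b>r: continue
        for z in (0,.03,.036,.042):
            w=unproj(c,d['xy'],z+.006)
            if (np.hypot(w[0]-.545,w[1]-.055)<.06)==(z==0): continue
            p,f=min((fit([(c,m)],PANEL,[w[0],w[1],y],z) for y in (.085,.3)),key=lambda v:v[1])
            print(n,z,round(d['conf'],2),np.round(d['xy']),p.round(4),'%.3f'%f)
E
python3 chk.py; python3 -c "
from h import *
go(.5958,-.17,.003,.089)"
```

```text
t: 10.95
position: [0.5945, -0.1662, 0.1281]
orientation: [[0.996, 0.086, -0.001], [0.086, -0.996, 0.001], [-0.001, -0.001, -1.0]]
ft_force: [0.4, 0.0, -0.0]
gripper_width: 0.0872
gripper_force: 0.0
top 0.03 0.75 [262. 187.] [0.5458 0.0545 0.0954] 0.064
top 0.036 0.75 [262. 187.] [0.5449 0.0543 0.0962] 0.059
top 0.042 0.75 [262. 187.] [0.5444 0.0541 0.0965] 0.056
top 0 0.66 [336. 218.] [ 0.4677 -0.1299  0.3095] 3.544
scene 0.03 0.94 [248. 203.] [0.546  0.0543 0.1053] 0.119
scene 0.036 0.94 [248. 203.] [0.5483 0.0579 0.0964] 0.129
scene 0.042 0.94 [248. 203.] [0.55   0.0609 0.0817] 0.138
scene 0 0.83 [233. 145.] [ 0.4463 -0.1645  0.1719] 0.076
scene 0 0.82 [193. 167.] [ 0.5962 -0.1695  0.0535] 0.119
scene 0 0.36 [245. 281.] [0.6936 0.2177 0.9196] 0.419
t 11.2 pos [ 0.595  -0.1668  0.1286] shift mm [  0.5   3.2 125.6] turn deg -0.2 q6 1.03 F [-0.4  0.4 -0.7] w 87.1
```

```bash
python3 -m inch '0.5 3.2 25 0;0 0 30 0;0 0 25 0;0 0 22 0;0 0 14 0;0 0 5 0;0 0 2.5 0;0 0 0 0;0 0 0 0;0 0 0 0' 87; python3 -m inch '0 0 0 0;0 0 0 0;0 0 0 0;0 0 0 0;0 0 0 0;0 0 -10 0;0 0 -30 0;0 0 -40 0;0 0 -45 0;0 0 0 0' 40; python3 -c "
from h import *
go(.545,.055,.13,.085)"
```

```text
t: 12.4
position: [0.5961, -0.1708, 0.0054]
orientation: [[0.996, 0.085, 0.001], [0.085, -0.996, -0.0], [0.001, 0.0, -1.0]]
ft_force: [0.4, -0.2, -0.2]
gripper_width: 0.087
gripper_force: 0.0
t: 13.65
position: [0.5987, -0.1722, 0.1342]
orientation: [[0.996, 0.085, 0.009], [0.085, -0.996, -0.004], [0.008, 0.005, -1.0]]
ft_force: [0.3, 0.9, -2.3]
gripper_width: 0.0583
gripper_force: 29.9
t 13.7 pos [ 0.5987 -0.1722  0.1342] shift mm [ -34.1 -230.9    2.8] turn deg 0.0 q6 1.03 F [ 0.3  0.9 -2.3] w 58.3
```

```bash
python3 -m inch '-4.2 -29 0 0;-4.2 -29 0 0;-4.2 -29 0 0;-4.2 -29 0 0;-4.2 -29 0 0;-4.2 -29 0 0;-4.2 -29 0 0;-4.2 -28 0 0;0 0 0 0;0 0 0 0' -; python3 -c "
from h import *
go(.545,.055,.041,.085)"
```

```text
t: 14.9
position: [0.5424, 0.0563, 0.1292]
orientation: [[0.996, 0.086, -0.001], [0.086, -0.996, -0.0], [-0.001, 0.0, -1.0]]
ft_force: [0.1, -0.2, -3.2]
gripper_width: 0.0577
gripper_force: 29.9
t 14.9 pos [0.5424 0.0563 0.1292] shift mm [ 2.6  1.4 88.2] turn deg 0.0 q6 1.38 F [ 0.1 -0.2 -3.2] w 57.7
```

```bash
python3 -m inch '2.6 1.4 20 0;0 0 22 0;0 0 20 0;0 0 12 0;0 0 7 0;0 0 3 0;0 0 1 0;0 0 0 0;0 0 0 0;0 0 0 0' -; python3 -c "
from h import *
go(.545,.055,.041,.085)"
```

```text
t: 16.15
position: [0.5455, 0.0555, 0.0452]
orientation: [[0.996, 0.085, 0.001], [0.085, -0.996, -0.0], [0.001, 0.0, -1.0]]
ft_force: [-0.2, 1.1, -2.9]
gripper_width: 0.0581
gripper_force: 29.9
t 16.1 pos [0.5455 0.0555 0.0452] shift mm [-0.6  0.4  4.2] turn deg 0.0 q6 1.38 F [-0.2  1.1 -2.9] w 58.1
```

```bash
python3 -m inch '0 0.4 1.5 0;0 0 1 0;0 0 0.6 0;0 0 0.6 0;0 0 0.3 0;0 0 0 0;0 0 0 0;0 0 0 0;0 0 0 0;0 0 0 0' -; python3 -c "
from h import *
go(.545,.055,.041,.085)"
```

```text
t: 17.4
position: [0.5454, 0.0551, 0.041]
orientation: [[0.996, 0.085, -0.0], [0.085, -0.996, 0.0], [-0.0, -0.0, -1.0]]
ft_force: [-0.5, -0.5, -2.8]
gripper_width: 0.0583
gripper_force: 29.9
t 17.4 pos [0.5454 0.0551 0.041 ] shift mm [-0.4  0.  -0. ] turn deg 0.0 q6 1.38 F [-0.5 -0.5 -2.8] w 58.3
```

```bash
python3 -m inch '0 0 0.4 0;0 0 0.4 0;0 0 0 0;0 0 0 0;0 0 0 0;0 0 0 0;0 0 0 0;0 0 0 0;0 0 0 0;0 0 0 0' -; python3 -m inch '0 0 0 0;0 0 0 0;0 0 0 0;0 0 0 0;0 0 -10 0;0 0 -30 0;0 0 -30 0;0 0 -20 0;0 0 0 0;0 0 0 0' 80; python3 -c "
from h import *
go(.4468,-.164,.13,.156)"
```

```text
t: 18.65
position: [0.5454, 0.0551, 0.0408]
orientation: [[0.996, 0.085, 0.0], [0.085, -0.996, -0.0], [0.0, 0.0, -1.0]]
ft_force: [-1.7, -0.1, 6.0]
gripper_width: 0.0579
gripper_force: 29.9
t: 19.9
position: [0.5449, 0.0551, 0.1298]
orientation: [[0.996, 0.085, -0.001], [0.085, -0.996, 0.0], [-0.001, -0.0, -1.0]]
ft_force: [-0.8, 0.3, -0.7]
gripper_width: 0.0803
gripper_force: 0.0
t 19.9 pos [0.5449 0.0551 0.1298] shift mm [-1.164e+02  2.099e+02 -1.000e-01] turn deg -4.0 q6 1.38 F [-0.8  0.3 -0.7] w 80.3
```

Contact came at TCP z = 40.8 mm. On to the third panel.

```bash
python3 -m inch '-10 30 0 0;-15 30 0 0;-15 30 0 0;-15 30 0 0;-15 30 0 0;-15 30 0 0;-15 30 0 0;-16.4 0 0 -4;0 0 0 0;0 0 0 0' 87; python3 chk.py; python3 -c "
from h import *
go(.4468,-.164,.003,.156)"
```

```text
t: 21.15
position: [0.4476, -0.1639, 0.1297]
orientation: [[0.988, 0.154, -0.0], [0.154, -0.988, 0.0], [-0.0, -0.0, -1.0]]
ft_force: [-0.1, 0.1, 0.3]
gripper_width: 0.0873
gripper_force: 0.0
top 0.03 0.56 [264. 185.] [0.5452 0.0543 0.0353] 0.048
top 0.036 0.56 [264. 185.] [0.5451 0.0543 0.0373] 0.048
top 0.042 0.56 [264. 185.] [0.5445 0.0542 0.0431] 0.050
top 0 0.54 [345. 208.] [ 0.5116 -0.1458  0.475 ] 3.357
top 0 0.29 [130. 188.] [0.5509 0.412  0.3008] 3.788
scene 0 0.73 [231. 142.] [ 0.4467 -0.1639  0.1599] 0.083
scene 0 0.71 [334. 299.] [0.5156 0.3874 0.4206] 2.597
scene 0.03 0.65 [252. 201.] [0.543  0.0512 0.0438] 0.051
scene 0.036 0.65 [252. 201.] [0.5453 0.0545 0.0434] 0.055
scene 0.042 0.65 [252. 201.] [0.5482 0.0579 0.0395] 0.062
t 21.4 pos [ 0.4479 -0.1638  0.1301] shift mm [ -1.2   0.  127.1] turn deg -0.0 q6 0.83 F [-0.3  0.3  0. ] w 86.6
```

```bash
python3 -m inch '-1.2 0 25 0;0 0 30 0;0 0 25 0;0 0 22 0;0 0 14 0;0 0 6 0;0 0 3 0;0 0 0 0;0 0 0 0;0 0 0 0' 87; python3 - <<'E'
from h import *
T=cam('top');S=cam('scene')
a=cv2.resize(T['img'][140:235,215:315,::-1],(400,380),interpolation=cv2.INTER_CUBIC)
b=cv2.resize(S['img'][150:250,200:300,::-1],(380,380),interpolation=cv2.INTER_CUBIC)
cv2.imwrite('pics/pile2.png',np.hstack([a,b]))
go(.4468,-.164,.005,.156)
E
```

```text
t: 22.6
position: [0.4464, -0.1645, 0.0056]
orientation: [[0.988, 0.155, 0.001], [0.155, -0.988, -0.0], [0.001, 0.001, -1.0]]
ft_force: [-0.2, -0.7, -0.0]
gripper_width: 0.0869
gripper_force: 0.0
t 22.7 pos [ 0.4463 -0.1644  0.0055] shift mm [ 0.6 -0.3  0.5] turn deg -0.0 q6 0.83 F [ 0.2  0.3 -0.7] w 87.1
```

View pics/pile2.png

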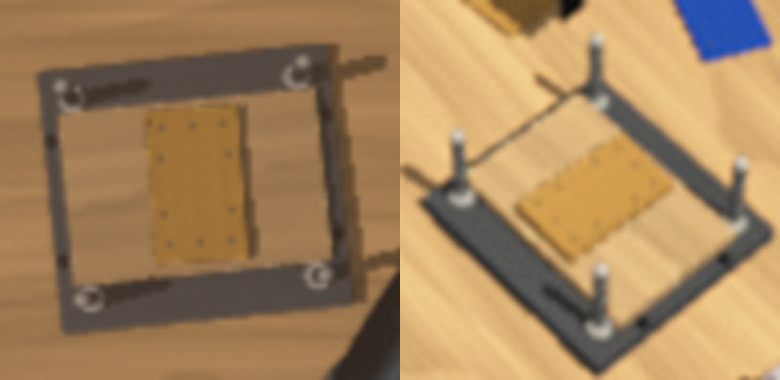

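The top panel lies about 2° off square. The tips caught only its upper edge, so I'll grip deeper this time and later square the pile by squeezing it.

```bash
python3 -m inch '0.5 0 2 0;0 0 1.2 0;0 0 0.5 0;0 0 0 0;0 0 0 0;0 0 0 0;0 0 0 0;0 0 0 0;0 0 0 0;0 0 0 0' 87;python3 -m inch '0 0 0 0;0 0 0 0;0 0 0 0;0 0 0 0;0 0 0 0;0 0 0 0;0 0 -15 0;0 0 -35 0;0 0 -40 0;0 0 -42 0' 40; python3 -c "
from h import *
go(.545,.055,.13,.085)"
```

```text
t: 23.95
position: [0.4466, -0.1642, 0.0014]
orientation: [[0.988, 0.155, -0.0], [0.155, -0.988, 0.0], [-0.0, -0.0, -1.0]]
ft_force: [-0.3, 0.5, 0.1]
gripper_width: 0.0868
gripper_force: 0.0
t: 25.2
position: [0.446, -0.1639, 0.1351]
orientation: [[0.988, 0.155, -0.001], [0.155, -0.988, 0.0], [-0.001, -0.0, -1.0]]
ft_force: [1.6, -0.5, -2.7]
gripper_width: 0.0594
gripper_force: 30.0
t 25.2 pos [ 0.446  -0.1639  0.1351] shift mm [ 131.6 -200.9    5.1] turn deg 4.0 q6 0.83 F [ 1.6 -0.5 -2.7] w 59.4
```

```bash
python3 -m inch '16.4 -25 0 0;16.4 -25 0 0;16.4 -25 0 0;16.4 -25 0 0;16.4 -25 0 0;16.4 -25 0 0;16.4 -25 0 0;16.4 -25.5 0 0;0 0 0 4;0 0 0 0' -; python3 -m inch '0 0 10 0;0 0 20 0;0 0 20 0;0 0 15 0;0 0 10 0;0 0 5 0;0 0 0 0;0 0 0 0;0 0 0 0;0 0 0 0' -; python3 -c "
from h import *
go(.545,.055,.0434,.085)"
```

```text
t: 26.45
position: [0.5446, 0.0546, 0.1338]
orientation: [[0.996, 0.087, -0.001], [0.087, -0.996, -0.0], [-0.001, -0.0, -1.0]]
ft_force: [-0.1, 0.4, -3.7]
gripper_width: 0.0591
gripper_force: 30.0
t: 27.7
position: [0.5455, 0.0542, 0.0538]
orientation: [[0.996, 0.085, 0.001], [0.085, -0.996, -0.0], [0.001, 0.0, -1.0]]
ft_force: [0.3, 0.3, -2.2]
gripper_width: 0.0593
gripper_force: 30.0
t 27.7 pos [0.5455 0.0542 0.0538] shift mm [-0.4 -0.9 10.4] turn deg 0.0 q6 1.38 F [ 0.3  0.3 -2.2] w 59.3
```

```bash
python3 -m inch '-0.4 -0.9 4 0;0 0 3 0;0 0 1.5 0;0 0 1 0;0 0 0.5 0;0 0 0.4 0;0 0 0 0;0 0 0 0;0 0 0 0;0 0 0 0' -; python3 -c "
from h import *
go(.545,.055,.0434,.085)"
```

```text
t: 28.95
position: [0.5448, 0.055, 0.0434]
orientation: [[0.996, 0.085, 0.0], [0.085, -0.996, -0.0], [0.0, 0.0, -1.0]]
ft_force: [-1.0, -0.4, 6.1]
gripper_width: 0.0592
gripper_force: 30.0
t 28.9 pos [0.5448 0.055  0.0434] shift mm [0.2 0.  0. ] turn deg 0.0 q6 1.38 F [-1.  -0.4  6.1] w 59.2
```

Touching. I'll release it, go down beside the pile and squeeze it square.

```bash
python3 -m inch '0 0 -0.3 0;0 0 0 0;0 0 0 0;0 0 0 0;0 0 0 0;0 0 3 0;0 0 4 0;0 0 3 0;0 0 1 0;0 0 0 0' 80; python3 -m inch '0 0 0 0;0 0 0 0;0 0 0 0;0 0 0 0;0 0 0 0;0 0 0 0;0 0 0 0;0 0 0 0;0 0 0 0;0 0 0 0' 50;python3 -m inch '0 0 0 0;0 0 0 0;0 0 0 0;0 0 0 0;0 0 -10 0;0 0 -25 0;0 0 -30 0;0 0 -30 0;0 0 -20 0;0 0 0 0' 85; python3 -c "
from h import *
go(.489,.3252,.13,.075)"
```

```text
t: 30.2
position: [0.5447, 0.055, 0.0322]
orientation: [[0.996, 0.085, -0.0], [0.085, -0.996, 0.0], [-0.0, -0.0, -1.0]]
ft_force: [1.1, 0.3, -0.5]
gripper_width: 0.0798
gripper_force: 0.0
t: 31.45
position: [0.5449, 0.055, 0.0324]
orientation: [[0.996, 0.085, 0.0], [0.085, -0.996, -0.0], [0.0, 0.0, -1.0]]
ft_force: [-0.2, 0.3, 3.0]
gripper_width: 0.0593
gripper_force: 29.9
t: 32.7
position: [0.5461, 0.0549, 0.1495]
orientation: [[0.996, 0.085, 0.005], [0.085, -0.996, -0.0], [0.005, 0.001, -1.0]]
ft_force: [-0.6, 0.4, 0.4]
gripper_width: 0.0856
gripper_force: 0.0
t 32.7 pos [0.5461 0.0549 0.1495] shift mm [ -33.9 -274.2   19.1] turn deg 0.6 q6 1.38 F [-0.6  0.4  0.4] w 85.6
```

```bash
python3 -m inch '-4.2 -34 0 0;-4.2 -34 0 0;-4.2 -34 0 0;-4.2 -34 0 0;-4.2 -34 0 0;-4.2 -34 0 0;-4.2 -34 0 0;-4.2 -36 0 0.6;0 0 0 0;0 0 0 0' -; python3 chk.py;  python3 - <<'E'
from h import *
T=cam('top');S=cam('scene')
a=cv2.resize(T['img'][140:235,215:315,::-1],(400,380),interpolation=cv2.INTER_CUBIC)
b=cv2.resize(S['img'][150:250,200:300,::-1],(380,380),interpolation=cv2.INTER_CUBIC)
cv2.imwrite('pics/pile3.png',np.hstack([a,b]))
go(.489,.3252,.02,.075)
E
```

```text
t: 33.95
position: [0.4873, 0.3246, 0.1465]
orientation: [[0.997, 0.075, -0.002], [0.075, -0.997, -0.001], [-0.002, 0.001, -1.0]]
ft_force: [0.6, 0.5, -0.7]
gripper_width: 0.085
gripper_force: 0.0
top 0.03 0.95 [263. 188.] [0.544  0.0543 0.086 ] 0.074
top 0.036 0.95 [263. 188.] [0.5439 0.0543 0.0802] 0.084
top 0.042 0.95 [263. 188.] [0.5435 0.0541 0.0809] 0.094
scene 0.03 0.56 [250. 199.] [0.5409 0.0487 0.077 ] 0.075
scene 0.036 0.56 [250. 199.] [0.5432 0.0525 0.0613] 0.083
scene 0.042 0.56 [250. 199.] [0.5458 0.0551 0.0696] 0.092
scene 0 0.26 [293. 258.] [0.5291 0.2283 0.4782] 3.253
t 34.2 pos [0.4883 0.3243 0.1473] shift mm [  0.8  -0.8 127.3] turn deg -0.1 q6 1.89 F [0.6 0.4 0.4] w 84.9
```

View pics/pile3.png

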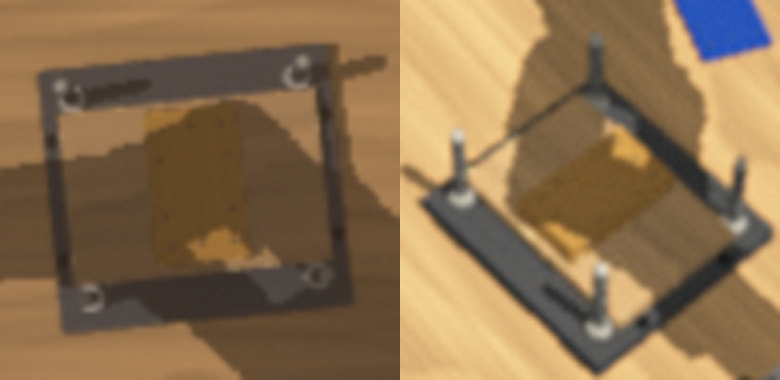

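```bash
python3 -m inch '0.8 -0.8 25 0;0 0 28 0;0 0 25 0;0 0 20 0;0 0 16 0;0 0 9 0;0 0 4 0;0 0 0 0;0 0 0 0;0 0 0 0' 70; python3 -m inch '0 0 0 0;0 0 0 0;0 0 0 0;0 0 0 0;0 0 0 0;0 0 0 0;0 0 0 0;0 0 0 0;0 0 0 0;0 0 0 0' 8; python3 -c "
from h import *
go(.545,.055,.13,.085)"
```

```text
t: 35.5
position: [0.489, 0.3262, 0.0209]
orientation: [[0.997, 0.075, 0.001], [0.075, -0.997, 0.0], [0.001, -0.0, -1.0]]
ft_force: [0.1, 1.4, -0.2]
gripper_width: 0.0699
gripper_force: 0.0
t: 36.75
position: [0.4887, 0.326, 0.0203]
orientation: [[0.997, 0.075, -0.0], [0.075, -0.997, -0.0], [-0.0, 0.0, -1.0]]
ft_force: [0.4, -0.3, -0.4]
gripper_width: 0.016
gripper_force: 30.0
t 36.8 pos [0.4887 0.326  0.0203] shift mm [  35.8  274.4 -109.6] turn deg -0.6 q6 1.89 F [ 0.4 -0.3 -0.4] w 16.0
```

```bash
python3 -m inch '0 0 -3 0;0 0 -8 0;0 0 -15 0;0 0 -20 0;0 0 -25 0;0 0 -25 0;0 0 -20 0;0 0 -14 0;0 0 0 0;0 0 0 0' -; python3 -m inch '2 14 0 0;4 32 0 0;5 34 0 0;5 36 0 0;5 36 0 0;5 36 0 0;4 34 0 0;3 28 0 0;2.8 24 0 -0.6;0 0 0 0' -; python3 -m inch '0 0 0 0;0 0 0 0;0 0 0 0;0 0 0 0;0 0 0 0;0 0 0 0;0 0 0 0;0 0 0 0;0 0 0 0;0 0 0 0' -; cat > chkp.py <<'E'
from h import *
s=arm.get_state(); z=s['position'][2]-.0203
for n in ('top','scene'):
    c=cam(n); d=vision.regions_of('plate',c); d=[e for e in d if e['region'].sum()>1500]
    if not d: print(n,'none'); continue
    m=hull(d[0]['region']); a=np.arctan2(s['orientation'][1,0],s['orientation'][0,0])
    p,f=fit([(c,m)],PLATE,[s['position'][0],s['position'][1],a],z); print(n,d[0]['conf'].__round__(2),p.round(4),'%.3f'%f)
    cv2.imwrite(f'pics/plate_{n}.png',cv2.resize(c['img'][100:270,150:350,::-1] if n=='scene' else c['img'][120:260,170:350,::-1],None,fx=2.2,fy=2.2))
go(.545,.055,.1,.085)
E
python3 chkp.py
```

```text
t: 38.0
position: [0.4879, 0.3257, 0.1497]
orientation: [[0.997, 0.075, -0.002], [0.075, -0.997, -0.001], [-0.002, 0.001, -1.0]]
ft_force: [-0.6, 0.2, -10.2]
gripper_width: 0.0158
gripper_force: 30.0
t: 39.25
position: [0.5453, 0.0526, 0.1498]
orientation: [[0.997, 0.082, -0.0], [0.082, -0.997, -0.001], [-0.0, 0.001, -1.0]]
ft_force: [-1.3, 0.2, -8.5]
gripper_width: 0.0158
gripper_force: 30.0
t: 40.5
position: [0.5449, 0.0554, 0.1503]
orientation: [[0.996, 0.085, -0.0], [0.085, -0.996, 0.0], [-0.0, -0.0, -1.0]]
ft_force: [0.9, -0.5, -8.6]
gripper_width: 0.0157
gripper_force: 30.0
top none
scene 0.7 [0.5455 0.0563 0.0794] 0.443
t 40.7 pos [0.5449 0.0554 0.1504] shift mm [ 0.1  0.4 50.4] turn deg 0.0 q6 1.38 F [-0.5  0.4 -8.4] w 15.4
```

```bash
python3 - <<'E'
from h import *
out=[]
for n,(r0,r1,c0,c1) in (('top',(135,240,210,320)),('scene',(125,255,190,310))):
    c=cam(n); k=380/(c1-c0); im=cv2.resize(c['img'][r0:r1,c0:c1,::-1],(380,int(k*(r1-r0))),interpolation=cv2.INTER_CUBIC)
    for p,z,b,col in (([.545,.055,.085],.130,PLATE[:1],(0,255,0)),([.545,.055,.085],0,JIG[:1],(0,0,255))):
        r=np.array([[np.cos(p[2]),-np.sin(p[2]),0],[np.sin(p[2]),np.cos(p[2]),0],[0,0,1]])
        for q in b:
            u=(proj(c,q@r.T+[p[0],p[1],z])-[c0,r0]+.5)*k
            cv2.polylines(im,[cv2.convexHull(u.astype(np.int32))],True,col,1)
    out.append(cv2.copyMakeBorder(im,0,430-im.shape[0],0,0,cv2.BORDER_CONSTANT))
cv2.imwrite('pics/hold.png',np.hstack(out))
E
```

```text
(no output)
```

View pics/hold.png

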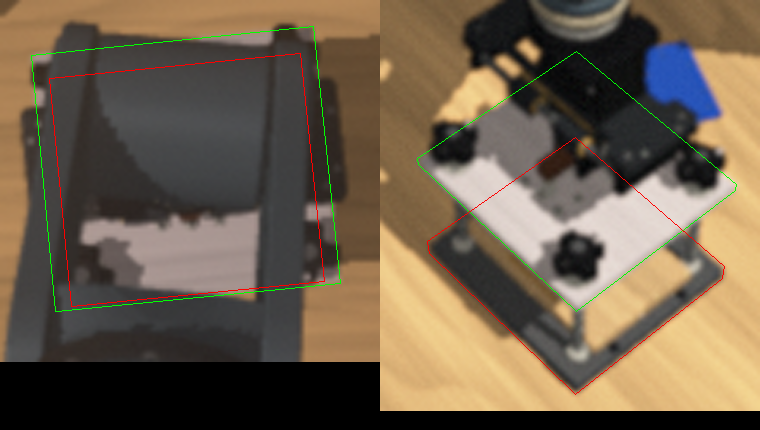

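Both outlines agree with the images: the plate corner in the scene view sits at about (577,308), on its model. I lower in stages, watching the force.

```bash
python3 -m inch '0 0 8 0;0 0 8 0;0 0 6 0;0 0 4 0;0 0 3 0;0 0 3 0;0 0 3 0;0 0 0 0;0 0 0 0;0 0 0 0' -; python3 -c "
from h import *
go(.545,.055,.0683,.085); print(arm.get_state()['ft_torque'])"
```

```text
t: 42.05
position: [0.545, 0.0554, 0.1155]
orientation: [[0.996, 0.085, 0.0], [0.085, -0.996, -0.0], [0.0, 0.0, -1.0]]
ft_force: [-0.6, -0.0, -8.3]
gripper_width: 0.0156
gripper_force: 30.0
t 42.0 pos [0.545  0.0554 0.1155] shift mm [-0.1  0.4 47.2] turn deg 0.0 q6 1.38 F [-0.6 -0.  -8.3] w 15.6
[-0.00759488  0.05932871  0.00985416]
```

```bash
python3 -m inch '0 0 4 0;0 0 4 0;0 0 4 0;0 0 4 0;0 0 3 0;0 0 2 0;0 0 0 0;0 0 0 0;0 0 0 0;0 0 0 0' -; python3 -c "
from h import *
go(.545,.055,.0683,.085); print(arm.get_state()['ft_torque'])"
```

```text
t: 43.3
position: [0.545, 0.0555, 0.0945]
orientation: [[0.996, 0.085, 0.0], [0.085, -0.996, -0.0], [0.0, 0.0, -1.0]]
ft_force: [-0.1, -0.7, -8.4]
gripper_width: 0.0155
gripper_force: 30.0
t 43.3 pos [0.545  0.0555 0.0945] shift mm [-0.   0.5 26.2] turn deg 0.0 q6 1.38 F [-0.1 -0.7 -8.4] w 15.5
[-0.01945368  0.0582168  -0.02095663]
```

```bash
python3 -m inch '0 0 4 0;0 0 4 0;0 0 4 0;0 0 4 0;0 0 3 0;0 0 2 0;0 0 1.5 0;0 0 1 0;0 0 0 0;0 0 0 0' -; python3 -c "
from h import *
go(.545,.055,.0683,.085); print(arm.get_state()['ft_torque'])"
```

```text
t: 44.55
position: [0.545, 0.0554, 0.0709]
orientation: [[0.996, 0.085, 0.0], [0.085, -0.996, -0.0], [0.0, 0.0, -1.0]]
ft_force: [0.0, -0.5, -9.1]
gripper_width: 0.0157
gripper_force: 30.0
t 44.5 pos [0.545  0.0554 0.0709] shift mm [-0.1  0.4  2.6] turn deg 0.0 q6 1.38 F [ 0.  -0.5 -9.1] w 15.7
[-0.01792078  0.02830449 -0.00566623]
```

```bash
python3 -m inch '0 0 0.4 0;0 0 0.4 0;0 0 0.4 0;0 0 0.3 0;0 0 0.2 0;0 0 0 0;0 0 0 0;0 0 0 0;0 0 0 0;0 0 0 0' -; python3 -c "
from h import *
go(.545,.055,.0683,.085)"; python3 -m inch '0 0 0.2 0;0 0 0 0;0 0 0.2 0;0 0 0 0;0 0 0 0;0 0 0 0;0 0 0 0;0 0 0 0;0 0 0 0;0 0 0 0' -
```

```text
t: 45.8
position: [0.5449, 0.0555, 0.0692]
orientation: [[0.996, 0.085, 0.0], [0.085, -0.996, -0.0], [0.0, 0.0, -1.0]]
ft_force: [0.5, -0.2, -8.9]
gripper_width: 0.0159
gripper_force: 30.0
t 45.8 pos [0.5449 0.0555 0.0692] shift mm [0.  0.5 0.9] turn deg 0.0 q6 1.38 F [ 0.5 -0.2 -8.9] w 15.9
t: 47.05
position: [0.5449, 0.0555, 0.0688]
orientation: [[0.996, 0.085, 0.0], [0.085, -0.996, -0.0], [0.0, 0.0, -1.0]]
ft_force: [-0.3, -0.3, -8.8]
gripper_width: 0.0152
gripper_force: 30.0
```

```bash
python3 -m inch '0 0 0.2 0;0 0 0 0;0 0 0.2 0;0 0 0 0;0 0 0 0;0 0 0 0;0 0 0 0;0 0 0 0;0 0 0 0;0 0 0 0' -; python3 -m inch '0 0 0.2 0;0 0 0 0;0 0 0 0;0 0 0 0;0 0 0 0;0 0 0 0;0 0 0 0;0 0 0 0;0 0 0 0;0 0 0 0' -
```

```text
t: 48.3
position: [0.5449, 0.0554, 0.0684]
orientation: [[0.996, 0.085, 0.0], [0.085, -0.996, -0.0], [0.0, 0.0, -1.0]]
ft_force: [-1.1, -0.4, -8.5]
gripper_width: 0.0159
gripper_force: 30.0
t: 49.55
position: [0.545, 0.0554, 0.0683]
orientation: [[0.996, 0.085, 0.0], [0.085, -0.996, -0.0], [0.0, 0.0, -1.0]]
ft_force: [-1.8, -0.5, -1.8]
gripper_width: 0.0157
gripper_force: 30.0
```

Touch felt: the load went from 8.6 to 1.8 N. Let go and back away.

```bash
python3 -m inch '0 0 0 0;0 0 0 0;0 0 0 0;0 0 0 0;0 0 0 0;0 0 -5 0;0 0 -15 0;0 0 -25 0;0 0 -25 0;0 0 -20 0' 50; python3 -m inch '-10 30 0 0;-10 40 0 0;-10 40 0 0;-10 40 0 0;-10 40 0 0;-5 30 0 0;0 0 0 0;0 0 0 0;0 0 0 0;0 0 0 0' 87; python3 - <<'E'
from h import *
T=cam('top');S=cam('scene')
for n,c,z in (('top',T,.048),('scene',S,.048)):
    d=[e for e in vision.regions_of('plate',c) if e['region'].sum()>1500]
    if d: p,f=fit([(c,hull(d[0]['region']))],PLATE,[.545,.055,.085],z); print(n,p.round(4),'%.3f'%f)
    print([(round(e['conf'],2),np.round(e['xy'],1)) for e in vision.search_frame('knob_a',c)])
a=cv2.resize(T['img'][140:235,212:322,::-1],(440,380),interpolation=cv2.INTER_CUBIC)
b=cv2.resize(S['img'][150:250,200:300,::-1],(360,380),interpolation=cv2.INTER_CUBIC)
cv2.imwrite('pics/on.png',np.hstack([a,b]))
for nm,(x,y) in dict(a=(-66,75),b=(66,75),c=(66,-75),d=(-66,-75)).items():
    w=[.545+(x*np.cos(.085)-y*np.sin(.085))/1e3,.0554+(x*np.sin(.085)+y*np.cos(.085))/1e3]
    print(nm,np.round(w,4),'top px',proj(T,[*w,.08])[0].round(1),'scene',proj(S,[*w,.08])[0].round(1))
E
```

```text
t: 50.8
position: [0.5454, 0.0554, 0.1604]
orientation: [[0.996, 0.085, 0.002], [0.085, -0.996, -0.0], [0.002, 0.0, -1.0]]
ft_force: [0.5, -0.9, -0.4]
gripper_width: 0.05
gripper_force: 0.0
t: 52.05
position: [0.5089, -0.1674, 0.1582]
orientation: [[0.996, 0.087, -0.0], [0.087, -0.996, 0.0], [-0.0, -0.0, -1.0]]
ft_force: [0.4, 0.5, 0.4]
gripper_width: 0.0872
gripper_force: 0.0
top [0.5448 0.0547 0.0875] 0.023
[(0.73, array([289. , 156.2])), (0.67, array([261.4, 189.2])), (0.58, array([233.2, 159.6])), (0.51, array([164.1, 142.7]))]
scene [0.5454 0.0545 0.0933] 0.057
[(0.76, array([249.9, 223.8])), (0.69, array([214.6, 192. ])), (0.62, array([253.8, 164.7])), (0.58, array([250.3, 221. ])), (0.57, array([290.3, 194.4]))]
a [0.4729 0.1245] top px [235.7 214.3] scene [288.6 195.3]
b [0.6044 0.1357] top px [230.6 161.7] scene [252.  223.3]
c [ 0.6171 -0.0137] top px [290.3 155.8] scene [214.6 188.3]
d [ 0.4856 -0.0249] top px [295.7 208.3] scene [250.9 162.9]
```

View pics/on.png

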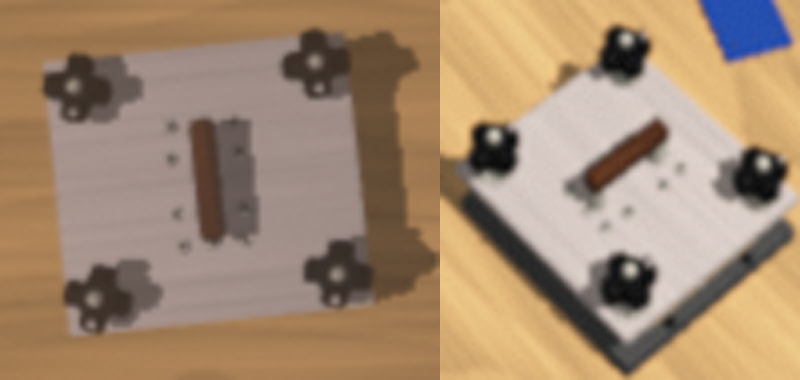

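The plate sits level on the pile, aligned with the jig. The bright dots show plate +x pointing up in the picture: b is top left, c top right, d bottom right and a bottom left. Next I measure the knob angles.

```bash
cat > kn.py <<'E'
from h import *
CROSS=[box(-21,21,-8,8,14,34),box(-8,8,-21,21,14,34)]
C=dict(a=(-66,75),b=(66,75),c=(66,-75),d=(-66,-75)); P=(.5450,.0553,.086)
def world(k):
    x,y=C[k]; c,s=np.cos(P[2]),np.sin(P[2]); return np.array([P[0]+(x*c-y*s)/1e3,P[1]+(x*s+y*c)/1e3])
def angles(keys='abcd',cams=('top','scene')):
    for n in cams:
        c=cam(n); g=cv2.cvtColor(c['img'],cv2.COLOR_RGB2GRAY).astype(float)
        lo,hi=(55,75) if n=='top' else (45,90)
        dark=np.clip((hi-g)/(hi-lo),0,1)
        for k in keys:
            w=world(k); best=None
            for t0 in np.radians([0,15,30,45,60,75]):
                f=lambda d:(lambda r:np.abs(r-dark)[r0:r1,c0:c1].sum())(render(c,CROSS,[w[0]+d[0]/200,w[1]+d[1]/200,P[2]-t0-d[2]/5],.056))
                u=proj(c,[*w,.08])[0].astype(int); r0,r1,c0,c1=u[1]-12,u[1]+13,u[0]-12,u[0]+13
                r=minimize(f,[0,0,0],method='Nelder-Mead',options=dict(maxiter=60,initial_simplex=[[0,0,0],[.6,0,0],[0,.6,0],[0,0,.5]]))
                if best is None or r.fun<best[0]: best=(r.fun,np.degrees(t0+r.x[2]/5)%90,r.x[:2]*5)
            print(n,k,'cw deg mod 90: %.1f'%best[1],'cost %.1f'%best[0],'off mm',best[2].round(1))
if __name__=='__main__':
    angles()
    for k in 'abcd': w=world(k); go(w[0],w[1],.13,P[2])
E
python3 kn.py
```

```text
top a cw deg mod 90: 19.9 cost 84.4 off mm [ 0.6 -1.1]
top b cw deg mod 90: 7.9 cost 85.4 off mm [-0.2 -1.9]
top c cw deg mod 90: 5.9 cost 80.0 off mm [ 1.1 -1. ]
top d cw deg mod 90: 14.3 cost 73.6 off mm [ 0.6 -1.4]
scene a cw deg mod 90: 41.3 cost 88.9 off mm [3. 1.]
scene b cw deg mod 90: 36.3 cost 120.9 off mm [4.1 1. ]
scene c cw deg mod 90: 34.3 cost 95.8 off mm [6.7 2. ]
scene d cw deg mod 90: 40.6 cost 82.6 off mm [6.  3.1]
t 52.5 pos [ 0.5089 -0.1684  0.1581] shift mm [ -11.  -294.8   28.1] turn deg -0.0 q6 0.96 F [ 0.4 -0.1 -0. ] w 86.9
t 52.5 pos [ 0.5089 -0.1684  0.1581] shift mm [ 121.  -294.8   28.1] turn deg -0.0 q6 0.96 F [ 0.4 -0.1 -0. ] w 86.9
t 52.5 pos [ 0.5089 -0.1684  0.1581] shift mm [ 121.1 -144.8   28.1] turn deg -0.0 q6 0.96 F [ 0.4 -0.1 -0. ] w 86.9
t 52.5 pos [ 0.5089 -0.1684  0.1581] shift mm [ -10.9 -144.8   28.1] turn deg -0.0 q6 0.96 F [ 0.4 -0.1 -0. ] w 86.9
```

```bash
sed -i "s/lo,hi=(55,75)/lo,hi=LH/; s/^CROSS/LH=(45,80)\nCROSS/" kn.py; python3 - <<'E'
import kn
from h import *
c=cam('top'); g=cv2.cvtColor(c['img'],cv2.COLOR_RGB2GRAY)
for k in 'ac':
    u=proj(c,[*kn.world(k),.08])[0].round().astype(int); print(g[u[1]-11:u[1]+12,u[0]-11:u[0]+12])
for kn.LH in ((45,65),(60,85)): kn.angles(cams=('top',))
E
```

```text
[[135 137 145 154 155 155 156 156 156 155 155 155 154 155 154 155 154 152
  152 151 152 152 151]
 [136 137 146 155 156 156 156 155 154 154 153 152 153 153 152 153 147 138
  138 139 139 138 139]
 [140 139 144 153 153 154 154 154 153 150 143 138 137 144 147 147 129 105
  101 101 101 101 103]
 [140 141 145 154 155 156 155 155 153 142 109  88  88 109 117 122 100  95
   95  95  94  94  94]
 [139 139 143 153 155 156 156 155 151 127  71  56  56  59  63  71  82  93
   95  95  95  94  96]
 [133 134 139 149 153 154 153 153 140 102  59  51  52  51  51  57  79  94
   95  95  96  95  97]
 [128 129 134 143 138 135 138 141 122  72  52  51  50  49  50  60  83  95
   96  96  95  96  96]
 [131 131 132 122  91  74  86 102  82  57  53  53  52  50  51  59  81  94
   94  94  94  94  94]
 [132 132 124  96  58  53  54  58  57  54  55  54  53  51  52  58  76  89
   92  93  93  94  92]
 [130 130 116  77  55  52  52  54  58  67  75  69  59  53  52  53  60  73
   81  86  91  92  91]
 [127 127 111  67  54  54  54  56  73 103 110  95  73  55  52  52  49  51
   56  66  86  92  93]
 [124 123 108  63  55  54  54  59
[... 3101 characters left out ...]
 146 146 145 142 142 143 144 144 144 144 145
  146 147 132  94  84]
 [147 147 147 147 148 148 147 147 148 148 148 148 147 148 147 147 147 148
  148 147 135 101  87]
 [148 147 148 147 147 148 147 147 148 148 148 147 147 147 147 147 147 147
  147 145 135 105  89]]
top a cw deg mod 90: 18.4 cost 136.9 off mm [ 0.5 -2.8]
top b cw deg mod 90: 5.7 cost 136.1 off mm [ 0.  -0.1]
top c cw deg mod 90: 4.6 cost 135.2 off mm [-0.5 -1.4]
top d cw deg mod 90: 6.3 cost 119.9 off mm [0.1 0.3]
top a cw deg mod 90: 20.1 cost 64.3 off mm [ 0.6 -1.6]
top b cw deg mod 90: 13.0 cost 66.6 off mm [-0.3 -1.9]
top c cw deg mod 90: 1.2 cost 68.0 off mm [ 0.8 -1.9]
top d cw deg mod 90: 13.3 cost 61.5 off mm [ 0.6 -1.9]
```

Top-view cross angles: a≈19°, b≈10°, c≈4°, d≈12°. The grip will align the remainder. Round 1 order is a, c, b, d. I start each turn from (θ−90°), which keeps joint 6 in range.

```bash
python3 -m inch '-1.4 -36.9 2 0;-1.4 -36.9 2 0;-1.4 -36.9 2 0;-1.4 -36.9 2 0;-1.4 -36.9 2 0;-1.4 -36.9 2 0;-1.4 -36.9 2 0;-1.4 -36.5 2 0;0 0 0 -10;0 0 0 -10' 75; python3 -m inch '0 0 0 -10;0 0 0 -10;0 0 0 -10;0 0 0 -10;0 0 0 -10;0 0 0 -1;0 0 0 0;0 0 0 0;0 0 0 0;0 0 0 0' -; cat > g.py <<'E'
import sys; from kn import *
k=sys.argv[1]; phi=float(sys.argv[2]); z=float(sys.argv[3]) if len(sys.argv)>3 else .063
w=world(k); s=arm.get_state(); R=s['orientation']; a=np.arctan2(R[1,0],R[0,0])
cur=np.degrees(P[2]-a); 
print('t %.1f z %.4f'%(s['t'],s['position'][2]),'shift',(R.T@(np.array([*w,z])-s['position'])*1e3).round(1),'phi %.1f turn %.1f'%(cur,phi-cur),'q6 %.2f'%s['q'][5],'F',s['ft_force'].round(1),'Tz %.2f'%s['ft_torque'][2],'w %.1f'%(s['gripper_width']*1e3))
E
python3 g.py a -71
```

```text
t: 53.85
position: [0.4725, 0.125, 0.1422]
orientation: [[0.904, 0.427, 0.0], [0.427, -0.904, -0.0], [0.0, 0.0, -1.0]]
ft_force: [-0.2, 0.1, 0.6]
gripper_width: 0.0747
gripper_force: 0.0
t: 55.1
position: [0.4726, 0.1243, 0.1422]
orientation: [[0.244, 0.97, 0.0], [0.97, -0.244, -0.0], [-0.0, 0.0, -1.0]]
ft_force: [0.5, 0.1, -0.1]
gripper_width: 0.0748
gripper_force: 0.0
t 55.1 z 0.1422 shift [ 0.1  0.2 79.2] phi -70.9 turn -0.1 q6 0.27 F [ 0.5  0.1 -0.1] Tz 0.04 w 74.8
```

```bash
python3 -m inch '0 0 15 0;0 0 20 0;0 0 18 0;0 0 12 0;0 0 8 0;0 0 4 0;0 0 2 0;0 0 0 0;0 0 0 0;0 0 0 0' -; python3 g.py a -71; python3 -m inch '0 0 0 0;0 0 0 0;0 0 0 0;0 0 0 0;0 0 0 0;0 0 0 0;0 0 0 0;0 0 0 0;0 0 0 0;0 0 0 0' 30; python3 g.py a -71
```

```text
t: 56.35
position: [0.4728, 0.1244, 0.0634]
orientation: [[0.244, 0.97, 0.001], [0.97, -0.244, 0.0], [0.0, 0.001, -1.0]]
ft_force: [0.3, -0.3, -0.2]
gripper_width: 0.0751
gripper_force: 0.0
t 56.4 z 0.0634 shift [-0.   0.   0.4] phi -71.0 turn -0.0 q6 0.27 F [ 0.3 -0.3 -0.2] Tz 0.03 w 75.1
t: 57.6
position: [0.473, 0.1243, 0.0632]
orientation: [[0.244, 0.97, 0.001], [0.97, -0.244, -0.0], [0.0, 0.001, -1.0]]
ft_force: [1.8, -0.6, -2.0]
gripper_width: 0.0417
gripper_force: 30.0
t 57.6 z 0.0632 shift [ 0.  -0.2  0.2] phi -71.0 turn -0.0 q6 0.27 F [ 1.8 -0.6 -2. ] Tz -0.04 w 41.7
```

```bash
python3 -m inch '0 0 0 10;0 0 0 10;0 0 0 10;0 0 0 10;0 0 0 10;0 0 0 10;0 0 0 10;0 0 0 10;0 0 0 10;0 0 0 0' -; python3 g.py a 19; python3 -m inch '0 0 0 0;0 0 0 0;0 0 0 0;0 0 0 0;0 0 0 0;0 0 -8 0;0 0 -20 0;0 0 -25 0;0 0 -25 0;0 0 0 0' 75; python3 g.py c -86 .14
```

```text
t: 58.85
position: [0.4725, 0.1244, 0.0632]
orientation: [[0.97, -0.242, -0.0], [-0.242, -0.97, 0.0], [-0.0, -0.0, -1.0]]
ft_force: [1.4, -0.5, -0.6]
gripper_width: 0.0419
gripper_force: 30.0
t 58.9 z 0.0632 shift [ 0.3 -0.   0.2] phi 18.9 turn 0.1 q6 1.84 F [ 1.4 -0.5 -0.6] Tz -0.14 w 41.9
t: 60.1
position: [0.4741, 0.1245, 0.1431]
orientation: [[0.97, -0.244, 0.005], [-0.244, -0.97, 0.0], [0.005, -0.001, -1.0]]
ft_force: [0.3, 0.1, 0.4]
gripper_width: 0.0751
gripper_force: 0.0
t 60.1 z 0.1431 shift [172.5  99.2   3.8] phi 19.0 turn -105.0 q6 1.85 F [0.3 0.1 0.4] Tz 0.02 w 75.1
```

```bash
python3 -m inch '28.7 16.5 0 0;28.7 16.5 0 0;28.7 16.5 0 0;28.7 16.5 0 0;28.7 16.5 0 0;28.7 16.5 0 0;0 0 0 -10.5;0 0 0 -10.5;0 0 0 -10.5;0 0 0 -10.5' -; python3 -m inch '0 0 0 -10.5;0 0 0 -10.5;0 0 0 -10.5;0 0 0 -10.5;0 0 0 -10.5;0 0 0 -10.5;0 0 0 0;0 0 0 0;0 0 0 0;0 0 0 0' -; python3 g.py c -86
```

```text
t: 61.35
position: [0.6146, -0.0136, 0.1398]
orientation: [[0.881, 0.473, -0.002], [0.473, -0.881, 0.001], [-0.002, -0.002, -1.0]]
ft_force: [0.3, -0.5, 1.2]
gripper_width: 0.075
gripper_force: 0.0
t: 62.6
position: [0.6154, -0.0137, 0.1411]
orientation: [[-0.015, 1.0, 0.0], [1.0, 0.015, 0.0], [0.0, 0.0, -1.0]]
ft_force: [-0.2, -0.1, -0.3]
gripper_width: 0.0751
gripper_force: 0.0
t 62.6 z 0.1411 shift [-0.1  1.7 78.1] phi -85.9 turn -0.1 q6 -0.22 F [-0.2 -0.1 -0.3] Tz 0.03 w 75.1
```

```bash
python3 -m inch '0 1.7 15 0;0 0 20 0;0 0 18 0;0 0 12 0;0 0 8 0;0 0 4 0;0 0 1 0;0 0 0 0;0 0 0 0;0 0 0 0' -; python3 g.py c -86; python3 -m inch '0 0 0 0;0 0 0 0;0 0 0 0;0 0 0 0;0 0 0 0;0 0 0 0;0 0 0 0;0 0 0 0;0 0 0 0;0 0 0 0' 30; python3 g.py c -86
```

```text
t: 63.85
position: [0.6173, -0.0137, 0.0635]
orientation: [[-0.016, 1.0, 0.001], [1.0, 0.016, -0.0], [-0.0, 0.001, -1.0]]
ft_force: [-0.5, -0.2, 0.1]
gripper_width: 0.0752
gripper_force: 0.0
t 63.9 z 0.0635 shift [-0.1 -0.1  0.5] phi -86.0 turn -0.0 q6 -0.22 F [-0.5 -0.2  0.1] Tz 0.06 w 75.2
t: 65.1
position: [0.6175, -0.0138, 0.0632]
orientation: [[-0.015, 1.0, 0.001], [1.0, 0.015, -0.0], [-0.0, 0.001, -1.0]]
ft_force: [1.6, -1.4, -1.5]
gripper_width: 0.0418
gripper_force: 30.0
t 65.1 z 0.0632 shift [ 0.1 -0.3  0.2] phi -86.0 turn -0.0 q6 -0.22 F [ 1.6 -1.4 -1.5] Tz 0.08 w 41.8
```

```bash
python3 -m inch '0 0 0 10;0 0 0 10;0 0 0 10;0 0 0 10;0 0 0 10;0 0 0 10;0 0 0 10;0 0 0 10;0 0 0 10;0 0 0 0' -; python3 g.py c 4; python3 -m inch '0 0 0 0;0 0 0 0;0 0 0 0;0 0 0 0;0 0 0 0;0 0 -8 0;0 0 -20 0;0 0 -25 0;0 0 -25 0;0 0 0 0' 75; python3 g.py b -80 .14
```

```text
t: 66.35
position: [0.6166, -0.0134, 0.0632]
orientation: [[1.0, 0.017, -0.001], [0.017, -1.0, 0.001], [-0.001, -0.001, -1.0]]
ft_force: [0.3, -1.4, 0.2]
gripper_width: 0.0422
gripper_force: 30.0
t 66.3 z 0.0632 shift [0.6 0.4 0.2] phi 4.0 turn 0.0 q6 1.35 F [ 0.3 -1.4  0.2] Tz -0.13 w 42.2
t: 67.6
position: [0.619, -0.0139, 0.1437]
orientation: [[1.0, 0.016, 0.006], [0.016, -1.0, -0.001], [0.006, 0.001, -1.0]]
ft_force: [-0.7, -0.3, 0.1]
gripper_width: 0.0747
gripper_force: 0.0
t 67.6 z 0.1437 shift [ -12.3 -149.8    3.5] phi 4.0 turn -84.0 q6 1.35 F [-0.7 -0.3  0.1] Tz 0.02 w 74.7
```

```bash
python3 -m inch '-2.7 -37.5 0 0;-2.7 -37.5 0 0;-2.7 -37.5 0 0;-2.7 -37.5 0 0;0 0 0 -10.5;0 0 0 -10.5;0 0 0 -10.5;0 0 0 -10.5;0 0 0 -10.5;0 0 0 -10.5' -; python3 -m inch '0 0 0 -10.5;0 0 0 -10.5;0 0 0 0;0 0 0 0;0 0 0 0;0 0 0 0;0 0 0 0;0 0 0 0;0 0 0 0;0 0 0 0' -; python3 g.py b -80
```

```text
t: 68.85
position: [0.6032, 0.1361, 0.1399]
orientation: [[0.435, 0.901, -0.002], [0.901, -0.435, -0.0], [-0.001, -0.002, -1.0]]
ft_force: [-0.1, -0.0, 0.0]
gripper_width: 0.0748
gripper_force: 0.0
t: 70.1
position: [0.604, 0.1362, 0.1412]
orientation: [[0.089, 0.996, 0.0], [0.996, -0.089, -0.0], [-0.0, 0.0, -1.0]]
ft_force: [0.2, -0.3, 0.3]
gripper_width: 0.075
gripper_force: 0.0
t 70.1 z 0.1412 shift [-0.5  0.3 78.2] phi -80.0 turn -0.0 q6 0.13 F [ 0.2 -0.3  0.3] Tz -0.01 w 75.0
```

```bash
python3 -m inch '-0.5 0.3 15 0;0 0 20 0;0 0 18 0;0 0 12 0;0 0 8 0;0 0 4 0;0 0 1 0;0 0 0 0;0 0 0 0;0 0 0 0' -; python3 -m inch '0 0 0 0;0 0 0 0;0 0 0 0;0 0 0 0;0 0 0 0;0 0 0 0;0 0 0 0;0 0 0 0;0 0 0 0;0 0 0 0' 30; python3 g.py b -80
```

```text
t: 71.35
position: [0.6045, 0.1357, 0.0635]
orientation: [[0.089, 0.996, 0.001], [0.996, -0.089, 0.0], [0.0, 0.001, -1.0]]
ft_force: [-0.2, -1.0, -0.7]
gripper_width: 0.0749
gripper_force: 0.0
t: 72.6
position: [0.6044, 0.1357, 0.0631]
orientation: [[0.089, 0.996, 0.0], [0.996, -0.089, 0.0], [0.0, 0.0, -1.0]]
ft_force: [1.0, 0.6, -0.6]
gripper_width: 0.0418
gripper_force: 30.0
t 72.6 z 0.0631 shift [ 0.  -0.   0.1] phi -80.0 turn -0.0 q6 0.13 F [ 1.   0.6 -0.6] Tz -0.10 w 41.8
```

```bash
python3 -m inch '0 0 0 10;0 0 0 10;0 0 0 10;0 0 0 10;0 0 0 10;0 0 0 10;0 0 0 10;0 0 0 10;0 0 0 10;0 0 0 0' -; python3 g.py b 10; python3 -m inch '0 0 0 0;0 0 0 0;0 0 0 0;0 0 0 0;0 0 0 0;0 0 -8 0;0 0 -20 0;0 0 -25 0;0 0 -25 0;0 0 0 0' 75; python3 g.py d -78 .14
```

```text
t: 73.85
position: [0.6043, 0.1359, 0.0632]
orientation: [[0.996, -0.087, 0.0], [-0.087, -0.996, 0.0], [0.0, -0.0, -1.0]]
ft_force: [1.7, 0.5, -0.3]
gripper_width: 0.0418
gripper_force: 30.0
t 73.8 z 0.0632 shift [0.  0.2 0.2] phi 9.9 turn 0.1 q6 1.70 F [ 1.7  0.5 -0.3] Tz -0.10 w 41.8
t: 75.1
position: [0.6061, 0.1358, 0.1437]
orientation: [[0.996, -0.089, 0.006], [-0.089, -0.996, 0.0], [0.006, -0.001, -1.0]]
ft_force: [-0.0, -0.8, 0.1]
gripper_width: 0.0753
gripper_force: 0.0
t 75.1 z 0.1437 shift [-105.7  171.     3. ] phi 10.0 turn -88.0 q6 1.70 F [-0.  -0.8  0.1] Tz -0.07 w 75.3
```

```bash
python3 -m inch '-20 34.2 0 0;-21 34.2 0 0;-21 34.2 0 0;-21 34.2 0 0;-21 34.2 0 0;0 0 0 -10;0 0 0 -10;0 0 0 -10;0 0 0 -10;0 0 0 -10' -; python3 -m inch '0 0 0 -10;0 0 0 -10;0 0 0 -10;0 0 0 -8;0 0 0 0;0 0 0 0;0 0 0 0;0 0 0 0;0 0 0 0;0 0 0 0' -; python3 g.py d -78
```

```text
t: 76.35
position: [0.4848, -0.0252, 0.1403]
orientation: [[0.704, 0.71, -0.002], [0.71, -0.704, 0.0], [-0.001, -0.001, -1.0]]
ft_force: [-0.3, -0.1, -0.4]
gripper_width: 0.0749
gripper_force: 0.0
t: 77.6
position: [0.4855, -0.0254, 0.1412]
orientation: [[0.124, 0.992, 0.0], [0.992, -0.124, -0.0], [-0.0, 0.0, -1.0]]
ft_force: [0.7, 0.1, -0.1]
gripper_width: 0.0749
gripper_force: 0.0
t 77.6 z 0.1412 shift [ 0.3  0.2 78.2] phi -78.0 turn -0.0 q6 -0.16 F [ 0.7  0.1 -0.1] Tz 0.01 w 74.9
```

```bash
python3 -m inch '0.3 0.2 15 0;0 0 20 0;0 0 18 0;0 0 12 0;0 0 8 0;0 0 4 0;0 0 1 0;0 0 0 0;0 0 0 0;0 0 0 0' -; python3 -m inch '0 0 0 0;0 0 0 0;0 0 0 0;0 0 0 0;0 0 0 0;0 0 0 0;0 0 0 0;0 0 0 0;0 0 0 0;0 0 0 0' 30; python3 g.py d -78
```

```text
t: 78.85
position: [0.4859, -0.0252, 0.0634]
orientation: [[0.124, 0.992, 0.001], [0.992, -0.124, -0.0], [-0.0, 0.001, -1.0]]
ft_force: [-0.1, -0.1, 0.6]
gripper_width: 0.075
gripper_force: 0.0
t: 80.1
position: [0.4856, -0.0251, 0.0631]
orientation: [[0.124, 0.992, -0.0], [0.992, -0.124, -0.0], [-0.0, -0.0, -1.0]]
ft_force: [-0.7, -0.9, 1.0]
gripper_width: 0.0417
gripper_force: 30.0
t 80.1 z 0.0631 shift [0.1 0.1 0.1] phi -78.0 turn -0.0 q6 -0.16 F [-0.7 -0.9  1. ] Tz -0.07 w 41.7
```

```bash
python3 -m inch '0 0 0 10;0 0 0 10;0 0 0 10;0 0 0 10;0 0 0 10;0 0 0 10;0 0 0 10;0 0 0 10;0 0 0 10;0 0 0 0' -; python3 g.py d 12; python3 -m inch '0 0 0 0;0 0 0 0;0 0 0 0;0 0 0 0;0 0 0 0;0 0 -8 0;0 0 -20 0;0 0 -25 0;0 0 -25 0;0 0 0 0' 75; python3 -m inch '0 30 0 0;0 35 0 0;0 40 0 0;0 40 0 0;0 0 0 0;0 0 0 0;0 0 0 0;0 0 0 0;0 0 0 0;0 0 0 0' -; python3 - <<'E'
import kn
from h import *
for kn.LH in ((55,75),(60,85)): kn.angles(cams=('top',))
T=cam('top');S=cam('scene')
a=cv2.resize(T['img'][140:235,212:322,::-1],(440,380),interpolation=cv2.INTER_CUBIC)
b=cv2.resize(S['img'][150:250,200:300,::-1],(360,380),interpolation=cv2.INTER_CUBIC)
cv2.imwrite('pics/round1.png',np.hstack([a,b]))
E
python3 g.py a -71 .14
```

```text
t: 81.35
position: [0.4855, -0.0249, 0.0631]
orientation: [[0.993, -0.122, -0.0], [-0.122, -0.993, 0.0], [-0.0, -0.0, -1.0]]
ft_force: [-1.5, -0.2, 0.7]
gripper_width: 0.0418
gripper_force: 30.0
t 81.3 z 0.0631 shift [0.2 0.2 0.1] phi 11.9 turn 0.1 q6 1.41 F [-1.5 -0.2  0.7] Tz -0.11 w 41.8
t: 82.6
position: [0.4871, -0.0255, 0.1431]
orientation: [[0.992, -0.124, 0.005], [-0.124, -0.992, -0.001], [0.005, 0.001, -1.0]]
ft_force: [0.2, 0.2, 0.3]
gripper_width: 0.075
gripper_force: 0.0
t: 83.85
position: [0.4679, -0.1687, 0.1412]
orientation: [[0.992, -0.123, 0.0], [-0.123, -0.992, -0.0], [0.0, 0.0, -1.0]]
ft_force: [-0.7, 0.2, -0.7]
gripper_width: 0.0754
gripper_force: 0.0
top a cw deg mod 90: 19.7 cost 79.4 off mm [-0.1 -2.5]
top b cw deg mod 90: 5.4 cost 80.0 off mm [-1.8 -0.4]
top c cw deg mod 90: 3.7 cost 76.5 off mm [ 0.4 -0.4]
top d cw deg mod 90: 14.4 cost 70.6 off mm [ 0.6 -1.3]
top a cw deg mod 90: 16.9 cost 61.0 off mm [-0.5 -1.6]
top b cw deg mod 90: 12.0 cost 63.4 off mm [-1. -1.]
top c cw deg mod 90: 88.7 cost 68.4 off mm [ 0.4 -1.3]
top d cw deg mod 90: 12.1 cost 62.0 off mm [ 0.4 -2.2]
t 84.0 z 0.1412 shift [ -31.3 -291.7    1.2] phi 12.0 turn -83.0 q6 1.12 F [-0.2  0.3 -0.3] Tz -0.00 w 75.1
```

View pics/round1.png

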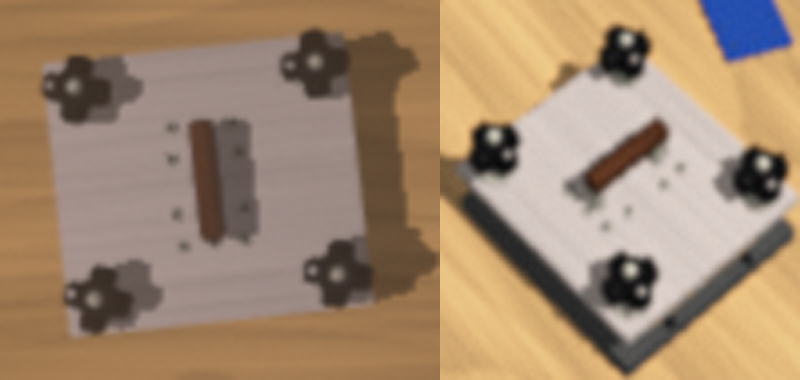

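All four dots have moved from the bottom arm to the left arm: (48,85), (290,63), (311,270) and (70,295). So each knob has made a quarter turn. Round 2 begins with a.

```bash
python3 -m inch '-3.9 -36.5 0 0;-3.9 -36.5 0 0;-3.9 -36.5 0 0;-3.9 -36.5 0 0;-3.9 -36.5 0 0;-3.9 -36.5 0 0;-3.9 -36.5 0 0;-3.9 -36.2 0 0;0 0 0 -10;0 0 0 -10' 75; python3 -m inch '0 0 0 -10.5;0 0 0 -10.5;0 0 0 -10.5;0 0 0 -10.5;0 0 0 -10.5;0 0 0 -10.5;0 0 0 0;0 0 0 0;0 0 0 0;0 0 0 0' -; python3 g.py a -71
```

```text
t: 85.3
position: [0.4728, 0.125, 0.1412]
orientation: [[0.973, 0.23, 0.0], [0.23, -0.973, -0.0], [0.0, 0.0, -1.0]]
ft_force: [0.2, -0.5, 0.8]
gripper_width: 0.0749
gripper_force: 0.0
t: 86.55
position: [0.4729, 0.1243, 0.1411]
orientation: [[0.245, 0.97, 0.0], [0.97, -0.245, 0.0], [0.0, 0.0, -1.0]]
ft_force: [0.1, 0.4, -0.8]
gripper_width: 0.075
gripper_force: 0.0
t 86.5 z 0.1411 shift [ 0.  -0.1 78.1] phi -70.9 turn -0.1 q6 0.28 F [ 0.1  0.4 -0.8] Tz 0.04 w 75.0
```

```bash
python3 -m inch '0 0 15 0;0 0 20 0;0 0 18 0;0 0 12 0;0 0 8 0;0 0 4 0;0 0 1 0;0 0 0 0;0 0 0 0;0 0 0 0' -; python3 -m inch '0 0 0 0;0 0 0 0;0 0 0 0;0 0 0 0;0 0 0 0;0 0 0 0;0 0 0 0;0 0 0 0;0 0 0 0;0 0 0 0' 30; python3 g.py a -71; python3 -m inch '0 0 0 10;0 0 0 10;0 0 0 10;0 0 0 10;0 0 0 10;0 0 0 5;0 0 0 0;0 0 0 0;0 0 0 0;0 0 0 0' -; python3 g.py a -13.8; python3 -m inch '0 0 0 1;0 0 0 1;0 0 0 1;0 0 0 0;0 0 0 0;0 0 0 0;0 0 0 0;0 0 0 0;0 0 0 0;0 0 0 0' -; python3 g.py a -13.8
```

```text
t: 87.8
position: [0.4731, 0.1243, 0.0634]
orientation: [[0.244, 0.97, 0.001], [0.97, -0.244, 0.0], [0.0, 0.001, -1.0]]
ft_force: [-0.0, 0.6, 0.2]
gripper_width: 0.0753
gripper_force: 0.0
t: 89.05
position: [0.4727, 0.1244, 0.0631]
orientation: [[0.244, 0.97, -0.0], [0.97, -0.244, 0.0], [-0.0, -0.0, -1.0]]
ft_force: [-2.0, 1.4, 0.8]
gripper_width: 0.0416
gripper_force: 30.0
t 89.0 z 0.0631 shift [0.  0.1 0.1] phi -71.0 turn -0.0 q6 0.27 F [-2.   1.4  0.8] Tz 0.06 w 41.6
t: 90.3
position: [0.4727, 0.1244, 0.0631]
orientation: [[0.934, 0.357, -0.0], [0.357, -0.934, 0.0], [-0.0, -0.0, -1.0]]
ft_force: [-1.7, 2.1, 0.9]
gripper_width: 0.0418
gripper_force: 30.0
t 90.3 z 0.0631 shift [0.1 0.1 0.1] phi -16.0 turn 2.2 q6 1.23 F [-1.7  2.1  0.9] Tz -0.04 w 41.8
t: 91.55
position: [0.4727, 0.1244, 0.0631]
orientation: [[0.952, 0.307, -0.0], [0.307, -0.952, 0.0], [-0.0, -0.0, -1.0]]
ft_force: [-2.5, 3.9, 2.9]
gripper_width: 0.0414
gripper_force: 30.0
t 91.5 z 0.0631 shift [0.1 0.  0.1] phi -13.0 turn -0.8 q6 1.29 F [-2.5  3.9  2.9] Tz 0.04 w 41.4
```

```bash
python3 -m inch '0 0 0 1;0 0 0 1;0 0 0 1;0 0 0 0;0 0 0 0;0 0 0 0;0 0 0 0;0 0 0 0;0 0 0 0;0 0 0 0' - | tail -1; python3 g.py a -13.8; python3 -m inch '0 0 0 1;0 0 0 1;0 0 0 1;0 0 0 0;0 0 0 0;0 0 0 0;0 0 0 0;0 0 0 0;0 0 0 0;0 0 0 0' -|tail -1; python3 g.py a -13.8; python3 -c "
from bench import arm; s=arm.get_state(); print(s['ft_torque'],s['tau'])"
```

```text
gripper_force: 30.0
t 92.8 z 0.0632 shift [-1.5 -0.3  0.2] phi -10.1 turn -3.7 q6 1.34 F [ 0.6  5.  -0.6] Tz 1.04 w 41.8
gripper_force: 30.0
t 94.0 z 0.0632 shift [-0.4 -0.2  0.2] phi -7.0 turn -6.8 q6 1.39 F [0.8 4.6 1.5] Tz 0.91 w 42.0
[ 0.6953139  -0.19690126  0.9135834 ] [ -2.7861663  -37.26425529  -6.64506197   0.09636596   0.29091932
   0.92152828]
```

The hard stop was clear at about φ −11°, with torque jumping to 1.0 N m. Next is c.

```bash
python3 -m inch '0 0 0 0;0 0 0 0;0 0 0 0;0 0 0 0;0 0 0 0;0 0 -8 0;0 0 -20 0;0 0 -25 0;0 0 -25 0;0 0 0 0' 75|head -1; python3 g.py c -86 .14
```

```text
t: 95.3
t 95.3 z 0.1431 shift [111.2 164.7   3.9] phi -7.0 turn -79.0 q6 1.39 F [ 0.3 -0.  -0.5] Tz -0.03 w 75.0
```

```bash
python3 -m inch '22 32.9 0 0;22 32.9 0 0;22 32.9 0 0;22 32.9 0 0;23 32.9 0 0;0 0 0 -10;0 0 0 -10;0 0 0 -10;0 0 0 -10;0 0 0 -10' -|head -1; python3 -m inch '0 0 0 -10;0 0 0 -10;0 0 0 -9;0 0 0 0;0 0 0 0;0 0 0 0;0 0 0 0;0 0 0 0;0 0 0 0;0 0 0 0' -|head -1; python3 g.py c -86
```

```text
t: 96.55
t: 97.8
t 97.8 z 0.1412 shift [ 0.   1.8 78.2] phi -86.0 turn -0.0 q6 -0.22 F [-0.3  0.1  0. ] Tz 0.05 w 75.2
```

```bash
python3 -m inch '0 1.8 15 0;0 0 20 0;0 0 18 0;0 0 12 0;0 0 8 0;0 0 4 0;0 0 1 0;0 0 0 0;0 0 0 0;0 0 0 0' -|head -1; python3 -m inch '0 0 0 0;0 0 0 0;0 0 0 0;0 0 0 0;0 0 0 0;0 0 0 0;0 0 0 0;0 0 0 0;0 0 0 0;0 0 0 0' 30|head -1; python3 g.py c -86; python3 -m inch '0 0 0 10;0 0 0 10;0 0 0 10;0 0 0 10;0 0 0 10;0 0 0 10;0 0 0 10;0 0 0 2;0 0 0 0;0 0 0 0' -|head -1; python3 g.py c -13.8; python3 -m inch '0 0 0 1;0 0 0 1;0 0 0 1;0 0 0 1;0 0 0 0;0 0 0 0;0 0 0 0;0 0 0 0;0 0 0 0;0 0 0 0' -|head -1; python3 g.py c -13.8
```

```text
t: 99.05
t: 100.3
t 100.3 z 0.0631 shift [-0.1  0.4  0.1] phi -86.0 turn -0.0 q6 -0.22 F [-1.9  0.3 -0.1] Tz 0.10 w 42.0
t: 101.55
t 101.5 z 0.0634 shift [-1.1 -1.   0.4] phi -14.0 turn 0.2 q6 1.04 F [ 2.9 -2.3 -2.4] Tz 0.07 w 42.0
t: 102.8
t 102.8 z 0.0632 shift [-0.1  0.1  0.2] phi -10.0 turn -3.8 q6 1.11 F [ 2.1 -3.4 -1.5] Tz 0.04 w 41.7
```

```bash
python3 -m inch '0 0 0 1;0 0 0 1;0 0 0 1;0 0 0 0;0 0 0 0;0 0 0 0;0 0 0 0;0 0 0 0;0 0 0 0;0 0 0 0' -|head -1; python3 g.py c -13.8;  python3 -m inch '0 0 0 1;0 0 0 1;0 0 0 1;0 0 0 0;0 0 0 0;0 0 0 0;0 0 0 0;0 0 0 0;0 0 0 0;0 0 0 0' -|head -1; python3 g.py c -13.8
```

```text
t: 104.05
t 104.0 z 0.0631 shift [ 0.9 -0.1  0.1] phi -7.1 turn -6.7 q6 1.16 F [-1.3 -4.8  1.1] Tz 0.81 w 41.7
t: 105.3
t 105.3 z 0.0632 shift [-0.  -0.3  0.2] phi -4.0 turn -9.8 q6 1.21 F [ 0.2 -6.2  0.4] Tz 0.95 w 42.4
```

Stop reached for c at 0.95 N m. Release it and go to b.

```bash
python3 -m inch '0 0 0 0;0 0 0 0;0 0 0 0;0 0 0 0;0 0 0 0;0 0 -8 0;0 0 -20 0;0 0 -25 0;0 0 -25 0;0 0 0 0' 75|head -1; python3 g.py b -80 .14
```

```text
t: 106.55
t 106.5 z 0.1437 shift [   8.6 -150.3    3.5] phi -4.0 turn -76.0 q6 1.21 F [ 0.2 -0.5  0.3] Tz 0.02 w 75.0
```

```bash
python3 -m inch '2.4 -37.5 0 0;2.4 -37.5 0 0;2.4 -37.5 0 0;2.4 -37.5 0 0;0 0 0 -10;0 0 0 -10;0 0 0 -10;0 0 0 -10;0 0 0 -10;0 0 0 -10' -|head -1; python3 -m inch '0 0 0 -10;0 0 0 -6;0 0 0 0;0 0 0 0;0 0 0 0;0 0 0 0;0 0 0 0;0 0 0 0;0 0 0 0;0 0 0 0' -|head -1; python3 g.py b -80
```

```text
t: 107.8
t: 109.05
t 109.0 z 0.1412 shift [-0.1  0.8 78.2] phi -80.0 turn -0.0 q6 0.13 F [ 0.3 -0.6  0.5] Tz 0.02 w 74.9
```

```bash
python3 -m inch '0 0.8 15 0;0 0 20 0;0 0 18 0;0 0 12 0;0 0 8 0;0 0 4 0;0 0 1 0;0 0 0 0;0 0 0 0;0 0 0 0' -|head -1; python3 -m inch '0 0 0 0;0 0 0 0;0 0 0 0;0 0 0 0;0 0 0 0;0 0 0 0;0 0 0 0;0 0 0 0;0 0 0 0;0 0 0 0' 30|head -1; python3 g.py b -80; python3 -m inch '0 0 0 10;0 0 0 10;0 0 0 10;0 0 0 10;0 0 0 10;0 0 0 10;0 0 0 6;0 0 0 0;0 0 0 0;0 0 0 0' -|head -1; python3 g.py b -13.8; python3 -m inch '0 0 0 1;0 0 0 1;0 0 0 1;0 0 0 1;0 0 0 0;0 0 0 0;0 0 0 0;0 0 0 0;0 0 0 0;0 0 0 0' -|head -1; python3 g.py b -13.8
```

```text
t: 110.3
t: 111.55
t 111.5 z 0.0634 shift [-0.4 -0.5  0.4] phi -80.0 turn -0.0 q6 0.13 F [ 3.5  3.6 -1.3] Tz 0.17 w 41.5
t: 112.8
t 112.8 z 0.0633 shift [-0.3 -0.3  0.3] phi -14.0 turn 0.2 q6 1.28 F [4.6 1.1 0.3] Tz 0.30 w 41.6
t: 114.05
t 114.0 z 0.0632 shift [ 0.4 -0.3  0.2] phi -10.0 turn -3.8 q6 1.35 F [ 1.8 -5.   4.2] Tz 1.09 w 41.6
```

```bash
python3 -m inch '0 0 0 1;0 0 0 1;0 0 0 0;0 0 0 0;0 0 0 0;0 0 0 0;0 0 0 0;0 0 0 0;0 0 0 0;0 0 0 0' -|head -1; python3 g.py b -13.8; python3 -m inch '0 0 0 0;0 0 0 0;0 0 0 0;0 0 0 0;0 0 0 0;0 0 -8 0;0 0 -20 0;0 0 -25 0;0 0 -25 0;0 0 0 0' 75|head -1; python3 g.py d -78 .14
```

```text
t: 115.3
t 115.3 z 0.0633 shift [-0.3 -0.2  0.3] phi -8.0 turn -5.8 q6 1.39 F [ 3.  -4.3  2.7] Tz 1.02 w 41.8
t: 116.55
t 116.5 z 0.1437 shift [-153.4  130.1    3. ] phi -8.0 turn -70.0 q6 1.39 F [ 1.   0.1 -0.4] Tz -0.03 w 75.4
```

```bash
python3 -m inch '-30.5 26 0 0;-30.5 26 0 0;-30.5 26 0 0;-30.5 26 0 0;-31 26 0 0;0 0 0 -10;0 0 0 -10;0 0 0 -10;0 0 0 -10;0 0 0 -10' -|head -1; python3 -m inch '0 0 0 -10;0 0 0 -10;0 0 0 0;0 0 0 0;0 0 0 0;0 0 0 0;0 0 0 0;0 0 0 0;0 0 0 0;0 0 0 0' -|head -1; python3 g.py d -78
```

```text
t: 117.8
t: 119.05
t 119.0 z 0.1412 shift [ 0.1  1.5 78.2] phi -78.0 turn -0.0 q6 -0.16 F [ 0.1 -0.6 -0.5] Tz 0.03 w 74.9
```

```bash
python3 -m inch '0 1.5 15 0;0 0 20 0;0 0 18 0;0 0 12 0;0 0 8 0;0 0 4 0;0 0 1 0;0 0 0 0;0 0 0 0;0 0 0 0' -|head -1; python3 -m inch '0 0 0 0;0 0 0 0;0 0 0 0;0 0 0 0;0 0 0 0;0 0 0 0;0 0 0 0;0 0 0 0;0 0 0 0;0 0 0 0' 30|head -1; python3 g.py d -78; python3 -m inch '0 0 0 10;0 0 0 10;0 0 0 10;0 0 0 10;0 0 0 10;0 0 0 10;0 0 0 4;0 0 0 0;0 0 0 0;0 0 0 0' -|head -1; python3 g.py d -13.8; python3 -m inch '0 0 0 1;0 0 0 1;0 0 0 1;0 0 0 1;0 0 0 0;0 0 0 0;0 0 0 0;0 0 0 0;0 0 0 0;0 0 0 0' -|head -1; python3 g.py d -13.8
```

```text
t: 120.3
t: 121.55
t 121.5 z 0.0629 shift [ 0.3  1.7 -0.1] phi -78.0 turn 0.0 q6 -0.16 F [-4.9 -2.6  0.9] Tz 0.12 w 41.4
t: 122.8
t 122.8 z 0.0629 shift [ 2.   1.8 -0.1] phi -14.1 turn 0.3 q6 0.96 F [-4.7  1.3  3.3] Tz 0.36 w 41.7
t: 124.05
t 124.0 z 0.0628 shift [ 1.8  1.8 -0.2] phi -10.2 turn -3.6 q6 1.03 F [-3.8  4.1  1.4] Tz 0.88 w 41.7
```

```bash
python3 -m inch '0 0 0 1;0 0 0 1;0 0 0 1;0 0 0 0;0 0 0 0;0 0 0 0;0 0 0 0;0 0 0 0;0 0 0 0;0 0 0 0' -|head -1; python3 g.py d -13.8; python3 -m inch '0 0 0 0;0 0 0 0;0 0 0 0;0 0 0 0;0 0 0 0;0 0 -8 0;0 0 -20 0;0 0 -25 0;0 0 -25 0;0 0 0 0' 75|head -1;  python3 -m inch '0 35 0 0;0 35 0 0;0 40 0 0;0 40 0 0;0 0 0 0;0 0 0 0;0 0 0 0;0 0 0 0;0 0 0 0;0 0 0 0' -|head -1; python3 - <<'E'
import kn
from h import *
for kn.LH in ((55,75),(60,85)): kn.angles(cams=('top',))
T=cam('top');S=cam('scene')
for n,c in (('top',T),('scene',S)):
    d=[e for e in vision.regions_of('plate',c) if e['region'].sum()>1500]
    if d: p,f=fit([(c,hull(d[0]['region']))],PLATE,[.545,.055,.085],.048); print(n,p.round(4),'%.3f'%f)
a=cv2.resize(T['img'][140:235,212:322,::-1],(440,380),interpolation=cv2.INTER_CUBIC)
b=cv2.resize(S['img'][150:250,200:300,::-1],(360,380),interpolation=cv2.INTER_CUBIC)
cv2.imwrite('pics/round2.png',np.hstack([a,b])); cv2.imwrite('pics/final.png',S['img'][:,:,::-1])
E
```

```text
t: 125.3
t 125.3 z 0.0628 shift [ 2.2  1.8 -0.2] phi -7.2 turn -6.6 q6 1.08 F [-4.5  2.8  3.3] Tz 0.83 w 41.8
t: 126.55
t: 127.8
top a cw deg mod 90: 80.5 cost 89.7 off mm [3.7 0.2]
top b cw deg mod 90: 70.8 cost 87.0 off mm [ 2.7 -2.5]
top c cw deg mod 90: 73.0 cost 82.3 off mm [-0.3 -2.8]
top d cw deg mod 90: 79.0 cost 79.6 off mm [ 0.7 -0.7]
top a cw deg mod 90: 77.4 cost 67.9 off mm [ 3.7 -0.4]
top b cw deg mod 90: 76.4 cost 68.6 off mm [ 2.7 -2.6]
top c cw deg mod 90: 77.3 cost 67.0 off mm [ 0.1 -3.2]
top d cw deg mod 90: 78.5 cost 64.9 off mm [ 0.1 -0.5]
top [0.546 0.054 0.064] 0.017
scene [0.5466 0.0548 0.0624] 0.051
```

View pics/round2.png

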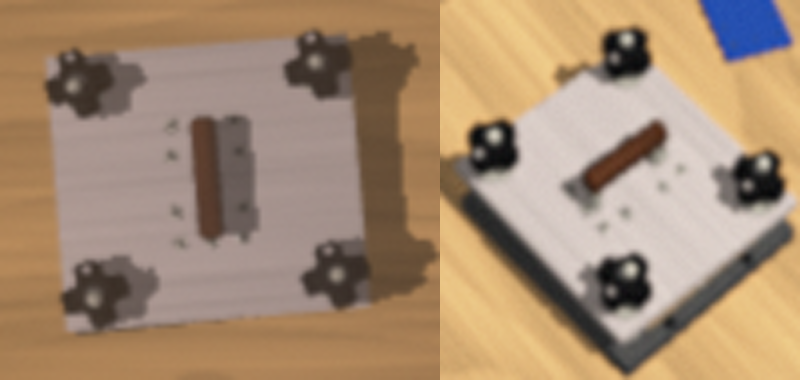

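View pics/final.png

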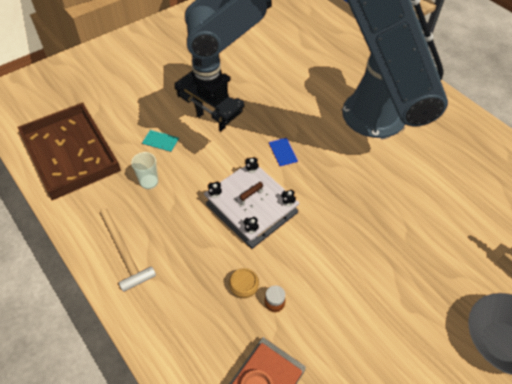

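The final picture shows the clamped stack. All four dots sit near the plate's stop angle, and the measured 73–79° fits 2.9 rad. The tumbler (146,170), cup (244,282) and jar (274,297) haven't moved, and the gripper is clear. Handing in.

```bash
python3 -c "
from bench import arm
print(arm.job_done())"
```

```text
the job is handed in; nothing more can be done
None
```

I handed the job in at about 128 s of the 210 s allowed: the three brass panels are piled on the board, the clamp plate sits over the studs, and the four knobs were tightened crosswise in two rounds until each stopped; the tightening turned the plate about 1.3° on its studs, and I couldn't see whether the pile beneath turned with it.

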